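Hang the blue weight inside the balance's draught shield

ROBOT

A 7-joint arm with a two-finger parallel gripper is mounted at the origin on the work surface. World frame = base frame: x ahead of the robot, y to its left, z up, the work surface at z = 0. Lengths are in m, angles in rad, forces in N, time in s.
With the tool pointing down it reaches from about 0.425 to 0.875 m from the base axis. Payload 4.7 kg.
Tool frame: the origin (TCP) lies at the very end of the fingers, on their centre line; the grasp point (between the pads) lies 19 mm behind it; x points along the fingers, z is the direction in which the jaws open and shut, and the axes are right-handed (so a half turn about x gives the same grasp; the last joint's range is limited). The gripper opens to 87 mm and grips with 3 to 60 N. Pads are 19 mm wide; open, the fingers measure 117 mm over their backs; the gripper's body (75 mm by 190 mm) begins 51 mm behind the grasp point.
Start: joints at [-1.331, 0.321, -0.07, 1.45, 0.023, 1.371, -0.057], TCP at [0.146, 0.634, 0.223] pointing down, gripper open.
Joint ranges: [-2.86, 2.86], [-0.3, 2.09], [-1.38, 1.24], [0.06, 2.45], [-1.56, 4.7], [0.09, 2.05], [-2.69, 2.69]. Speed limits (rad/s): [2.57, 2.57, 3.14, 3.14, 3.14, 3.14, 3.14].

INTERFACE

Orientations are given as a rotation vector (axis times angle).
In Python, from bench import telemetry, viewer, workorder gives the robot as it stands.
- The arm moves only by the shell command python3 -m creep 'ROWS' [FORCE]. ROWS is JSON, a list of rows, each an object of numbers: "fingers": the opening, from 0 (shut) to 1 (fully open); "x", "y", "z": the shift along the tool's x, y, z in units of 40 mm (1.0 is 40 mm); "twist": the turn about the tool's x in units of 5 degrees (1.0 is 5 degrees). In form: [{"fingers": .., "x": .., "y": .., "z": .., "twist": ..}, ...]. A call has 1 to 20 rows; each row is the pose to reach, as a shift and turn from the pose commanded when the call began, along the tool's axes at that moment; what a row does not reach only later rows make up. A row lasts 1/12 s, in which the tool goes at most 41.7 mm and 7.16 degrees, less where a joint would pass 70% of its speed; a pose out of reach is approached as far as the arm can. A call with a gripper value outside its range is refused whole. The fingers move at their own pace and stop on an object; FORCE is the grip in N (left out, the last holds). Time passes only in rows, so rows that repeat a pose let the fingers close. It gives the time, the measured TCP pose, the force and the opening at its end, in the units of the state.
- telemetry.get_state(): the state, without advancing time (a new reading comes with each control period).
- viewer.get_image(name): name is "scene" or "top" or "wrist"; returns a dict with "pixels" (420x560x3 uint8, red, green, blue), "z_map" (420x560 float32, m along the optical axis (not along the pixel's ray), 0 where there is no reading), "K" (3x3 intrinsics, pixels), "xyz" and "attitude" of the camera in the world. Camera axes: x right, y up, looking along -z (the intrinsics and any distortion apply to the point x, -y, -z); pixel columns grow to the right and rows downward; lengths in m; the calibration is good to about 2 mm. The wrist camera is an equidistant fisheye: a pixel r from the principal point sees the ray r / f radians off the axis. A picture is of the moment at which its call begins.
- workorder.close_job(): hands the job in, once; it reports no verdict.
The state is a dict: "time": time; "joint_positions": joint angles; "qd": joint speeds; "joint_torque": joint torques, N m; "position": TCP position; "tool_rot": TCP orientation; "ft_force": force on the tool from outside, world axes, zero at the start; "torque": the same for the moment, N m; "grip_width": opening from 0.0 (shut) to 1.0 (fully open).
Only numpy, scipy, OpenCV 4.12 (cv2) and the standard library are available. Lean on these libraries where they do the work, as an engineer would, in place of code of your own. Each camera call takes 0.05 s, during which the arm holds its last target.

TASK

Push the balance's glass roof fully open by its blue tab, lower the blue-collared weight through the opening and hang it by its square neck in the forked brass hanger, keeping it and the gripper clear of the shield's frame and glass walls. The hanger is delicate and its height unknown: lower gently until you feel it take the weight, only then let go. Finally push the roof fully shut, leaving the other weights and glassware as they are.

Things in the scene. Friction and masses are not known exactly. Their poses are not given: they have to be found in the camera images.
- seat_axis (a point): fixed point 197 mm above the table (top of shield frame), straight above where the weight's axis must hang. Local x: from the balance's front (display) to its back, y left, z up. The weight's collar must rest on the hanger's prongs, whose top face is 46 to 62 mm below this point: it differs each start, is not reported and must be felt. The sprung hanger sinks 1 mm per 1.5 N, 12 mm at most.
- fork_line (a point): fixed point on the balance, same place and axes as seat_axis, for the brass fork below: two level prongs 6 mm thick, slot between them 18 mm wide about y = 0, open to -x with flared mouth, closed at x = +10 mm; tips at x = -30, each with a 5 mm high lip at x = -26 to -20 mm. Slide the neck in along +x, flats square to the slot, collar above the lips; then lower.
- entry (a point): fixed point in front of the fork, 54 mm before (-x) seat_axis and 50 mm lower, same axes. With the weight's mid point here the weight is clear in front of the fork; sliding it from here along +x by 54 mm takes the neck into the slot, collar above the lips, whatever the fork's height. Below lies a steel pan, its top 45 mm above the table.
- opening (a point): centre of the rectangular roof opening in the shield's frame, level with the frame's upper face (197 mm above the table), axes as seat_axis, 28 mm before it. The opening is 112 mm along x and 96 mm along y; the frame is 8 mm thick.
- shield: the draught shield: aluminium frame with the roof opening, front and side glass panes at x = -96 and y = +-87 mm (fixed to the balance); origin on the table straight below seat_axis, same axes. It must not be touched. The sliding roof and its tab are not part of it.
- roof (a joint): sliding glass roof, m: 0 = shut, 0.112 = fully open; slides to the balance's back (+x of seat_axis) with about 1.2 N of friction and stays where it is left. It is 120 mm long, 124 mm wide; its upper face is 202 mm above the table. Shut it covers the opening, at 0.112 its front edge is at x = +24 mm of seat_axis.
- roof_tab (a point): centre of the upright blue tab on the sliding roof, moves with it; the tab is 6 mm thick (x), 44 mm wide (y), 18 mm high, from 202 to 220 mm above the table (this point at 211 mm); at roof = 0 it is at x = -43 mm of seat_axis. Axes as seat_axis.
- weight_blue_mid (a point): the blue-collared hanging weight, the one to hang: 114 mm tall, upright in a wooden tray (floor 6 mm high, weights 75 mm apart); this point is on its axis, half-way up (57 mm over its underside). The flats of its square neck, collar and stem are parallel to local x and y; z up.
- weight_blue: the same blue weight, origin at the centre of its underside, same axes. From below: round steel body 36 mm across, 32 mm high; square neck 14 x 14 mm, 40 mm high; blue collar 30 x 30 mm, 6 mm thick; square grip stem 16 x 16 mm, 36 mm high. Mass 140 to 280 g.
- weight_yellow_mid (a point): hanging weight with a yellow collar, like the blue one in shape and size, upright in the wooden tray; point on its axis half-way up. Leave it alone.
- weight_red_mid (a point): hanging weight with a red collar, like the blue one in shape and size, upright in the wooden tray; point on its axis half-way up. Leave it alone.
- balance: the whole grey laboratory balance (330 x 190 mm, 202 mm high to the roof, rear housing behind the shield to x = +175 mm, front edge at x = -150 mm of seat_axis); origin on the table straight below seat_axis, same axes
- flask_a: glass flask with stopper, 66 mm across, 141 mm tall, origin under its centre; leave it alone
- flask_b: second such flask; leave it alone
- bottle: amber bottle, 60 mm across, 140 mm tall, origin under its centre; leave it alone
- beaker: glass beaker, 68 mm across, 80 mm tall, origin under its centre; leave it alone
Mind the look-alikes: they are no part of the job. What is shaped like the weight_blue but orange or turquoise is not meant.

How it is judged:
On the way, in this order (a step that is already met when the one before it is completed fails the run):
1. the roof has been pushed open (value of joint roof above 0.1 m), for 0.1 s.
2. the blue weight rests in the hanger while it is still held (x of weight_blue_mid in the frame of seat_axis between -0.009 and 0.009 m and y of weight_blue_mid in the frame of seat_axis between -0.007 and 0.007 m and z of weight_blue_mid in the frame of seat_axis between -0.09 and -0.053 m and angle between weight_blue_mid's own z axis and vertical below 0.12 rad and contact force between weight_blue and balance above 0.5 N and contact force between the fingers and weight_blue above 1 N), for 0.15 s.
At the end, for the whole second after the job is handed in: The blue weight hangs at rest in the fork, released, its axis within 9 mm along and 7 mm across the seat axis and within 0.12 rad of upright, carried by the hanger (mid point 53 to 90 mm below seat_axis), and the roof is shut to within 6 mm (x of weight_blue_mid in the frame of seat_axis between -0.009 and 0.009 m and y of weight_blue_mid in the frame of seat_axis between -0.007 and 0.007 m and z of weight_blue_mid in the frame of seat_axis between -0.09 and -0.053 m and angle between weight_blue_mid's own z axis and vertical below 0.12 rad and contact force between weight_blue and balance above 0.5 N and value of joint roof below 0.006 m and contact force between the fingers and weight_blue below 0.1 N and linear speed of weight_blue below 0.02 m/s); the robot touches nothing.
It fails at once if the shield's frame or glass walls were touched (over 1 N) by the gripper, arm or blue weight (contact force between any of the fingers, the arm, weight_blue and shield above 1 N).
It fails at once if the hanger was overloaded: the weight was pressed on it with more than 10 N (contact force between weight_blue and balance above 10 N).
It fails at once if another weight was shoved (over 25 mm) or tipped (distance of any of weight_yellow_mid, weight_red_mid from where it was at the start of the episode above 0.025 m or angle between any of weight_yellow_mid, weight_red_mid's own z axis and vertical above 0.35 rad).
It fails at once if a flask, the bottle or the beaker was shoved (over 25 mm) or tipped (distance of any of flask_a, flask_b, bottle, beaker from where it was at the start of the episode above 0.025 m or angle between any of flask_a, flask_b, bottle, beaker's own z axis and vertical above 0.35 rad).
It also fails if it takes over 67 s, if anything falls off the work surface, if the arm or the gripper's body presses on something with over 40 N, if the wrist force passes 120 N, or if a joint passes its speed limit or range.

## Working session

There is one attempt and no reset: what is moved stays moved. The work goes in short steps, Python scripts to look and compute and a shell command to move; the robot and the scene stay as the last step left them, time stands still between calls to the robot, and variables do not carry over. Pictures are saved under pics/ and viewed, and the job is handed in when it is done.

```bash
ls; mkdir -p pics; python3 - <<'E'
from bench import telemetry, viewer
import cv2
s=telemetry.get_state(); print(s)
for n in("scene","top","wrist"):
    d=viewer.get_image(n); cv2.imwrite(f"pics/{n}0.png",d["pixels"][:,:,::-1]); print(n,d["K"].tolist(),d["xyz"],d["attitude"])
    import numpy as np; np.savez(f"{n}0.npz",**d)
E
```

```text
pics
{'time': 0.0, 'joint_positions': array([-1.3308694 ,  0.32181345, -0.07009285,  1.45167099,  0.02261604,
        1.37074687, -0.05690776]), 'qd': array([-0.00074113, -0.00221223,  0.00218889, -0.00224031,  0.00120253,
        0.00058591, -0.00271979]), 'joint_torque': array([-5.38827971e-04, -4.91289425e+01, -4.04417356e-01, -3.12528098e+01,
       -6.39041117e-02,  4.39449248e-02,  1.57322074e-04]), 'position': array([0.14547195, 0.63296441, 0.22146976]), 'tool_rot': array([-1.0425146 ,  1.30899668,  1.04044748]), 'ft_force': array([-0.63482004,  0.61932756, -0.43695276]), 'torque': array([ 0.02865602, -0.02383738,  0.01135507]), 'grip_width': 1.0036075038700056}
scene [[397.21417659104776, 0.0, 282.0022249325529], [0.0, 397.21417659104776, 210.40401648649024], [0.0, 0.0, 1.0]] [1.31221958 0.02860863 0.72296252] [0.74672709 0.66998817 1.32358518]
top [[517.6601227954326, 0.0, 283.0426240110959], [0.0, 517.6601227954326, 207.77823959201447], [0.0, 0.0, 1.0]] [0.48852489 0.13230959 1.23882628] [ 0.06678271 -0.08854593 -1.57571159]
wrist [[325.19226210127806, 0.0, 284.3684413212931], [0.0, 325.19226210127806, 209.7979278771291], [0.0, 0.0, 1.0]] [0.07322426 0.64974835 0.3839373 ] [-0.2299059  -0.18124954  1.33555231]
```

View pics/scene0.png

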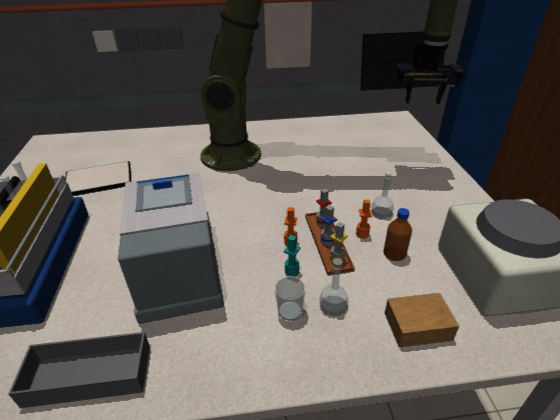

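View pics/top0.png

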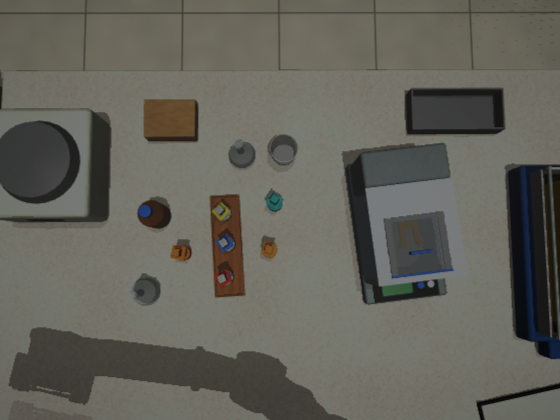

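View pics/wrist0.png

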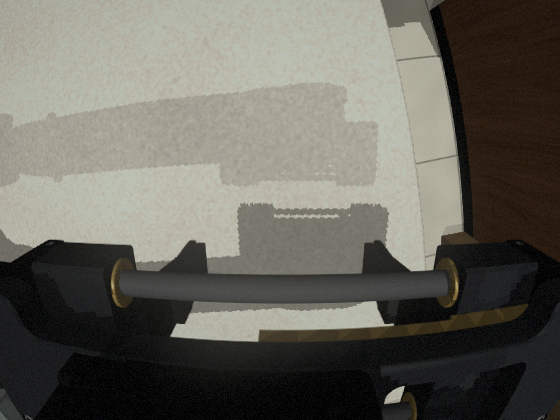

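The top view has world +x up and −y right. The blue weight is at about (227,242), yellow at (222,211), red at (225,277). The balance is at right with its display nearest the robot, and the blue tab is at about (420,252). Next I'll measure these.

```bash
cat > h.py <<'E'
import numpy as np, cv2
from scipy.spatial.transform import Rotation as R
def load(n,i): return dict(np.load(f"{n}{i}.npz"))
def cloud(d):
    K=d["K"];z=d["z_map"];h,w=z.shape
    u,v=np.meshgrid(np.arange(w),np.arange(h))
    P=np.stack([(u-K[0,2])/K[0,0]*z,-(v-K[1,2])/K[1,1]*z,-z],-1)
    return P@R.from_rotvec(d["attitude"]).as_matrix().T+d["xyz"]
def proj(d,X):
    K=d["K"];p=(np.asarray(X)-d["xyz"])@R.from_rotvec(d["attitude"]).as_matrix()
    return np.stack([K[0,0]*p[...,0]/-p[...,2]+K[0,2],-K[1,1]*p[...,1]/-p[...,2]+K[1,2]],-1)
E
python3 - <<'E'
from h import *
d=load("top",0);P=cloud(d);im=d["pixels"]
print("table z",np.median(P[330,300:330,2]))
hsv=cv2.cvtColor(im,cv2.COLOR_RGB2HSV)
a=cv2.resize(im[180:310,190:290],None,fx=6,fy=6,interpolation=cv2.INTER_CUBIC);cv2.imwrite("pics/tray.png",a[:,:,::-1])
a=cv2.resize(im[135:310,340:480],None,fx=4,fy=3.4,interpolation=cv2.INTER_CUBIC);cv2.imwrite("pics/bal.png",a[:,:,::-1])
b=(hsv[...,0]>100)&(hsv[...,0]<125)&(hsv[...,1]>140)
for nm,sl in(("w",np.s_[225:260,210:240]),("tab",np.s_[220:270,390:450])):
    m=np.zeros_like(b);m[sl]=b[sl];Q=P[m];v,u=np.nonzero(m);print(nm,m.sum(),u.mean(),v.mean(),np.median(Q,0),Q.min(0),Q.max(0))
s=load("scene",0);S=cloud(s);cv2.imwrite("pics/s1.png",cv2.resize(s["pixels"][170:330,270:430],None,fx=3.7,fy=3.7,interpolation=cv2.INTER_CUBIC)[:,:,::-1])
cv2.imwrite("pics/s2.png",cv2.resize(s["pixels"][160:330,100:240],None,fx=3.5,fy=3.5,interpolation=cv2.INTER_CUBIC)[:,:,::-1])
# frame top plane pts in top view
m=(abs(P[...,2]-.197)<.012)&(P[...,1]<-.05);m[:,:340]=0;m[:,480:]=0
v,u=np.nonzero(m);print(u.min(),u.max(),v.min(),v.max());Q=P[m]
hist=np.histogram(Q[:,2],bins=np.arange(.185,.210,.001));print(hist[0])
r=cv2.minAreaRect(Q[:,:2].astype(np.float32));print(r,cv2.boxPoints(r))
E
```

```text
table z 0.00012841792115325656
w 83 225.93975903614458 243.34939759036143 [0.52269424 0.24120972 0.08455736] [0.50729656 0.22977649 0.00368118] [0.54493531 0.27183231 0.10143974]
tab 63 421.93650793650795 251.77777777777777 [ 0.50063757 -0.15541759  0.22005081] [ 0.466486   -0.21271766  0.20070635] [ 0.50624961 -0.1333863   0.22475346]
364 467 143 285
[   2    2    5    9   23   45  155  246  543  897 1245 1490 1371 1143
  920  758  802  808  608  369  192   75   26    2]
((0.5810051560401917, -0.146774560213089), (0.27585503458976746, 0.18223562836647034), 6.615035057067871) [[ 0.43349934 -0.0721523 ]
 [ 0.45449245 -0.25317472]
 [ 0.728511   -0.22139682]
 [ 0.70751786 -0.0403744 ]]
```

```bash
sleep 0
```

```text
(no output)
```

View pics/tray.png

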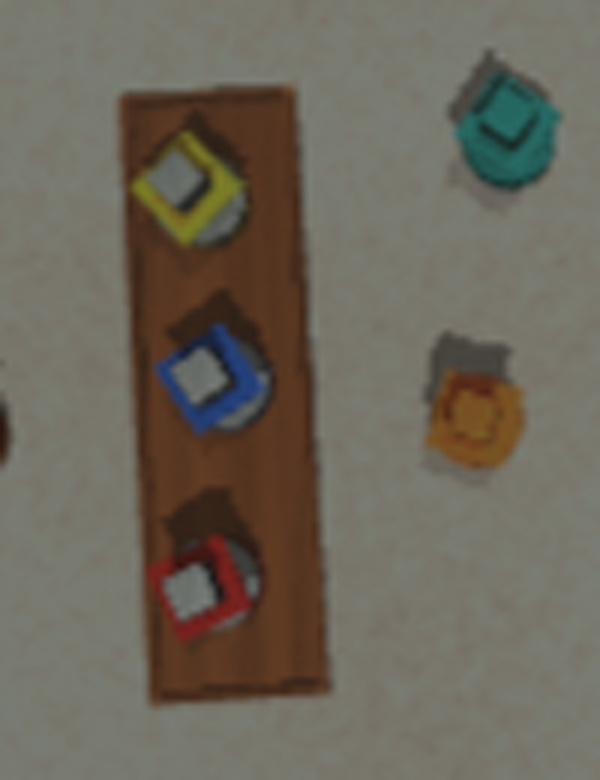

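View pics/bal.png

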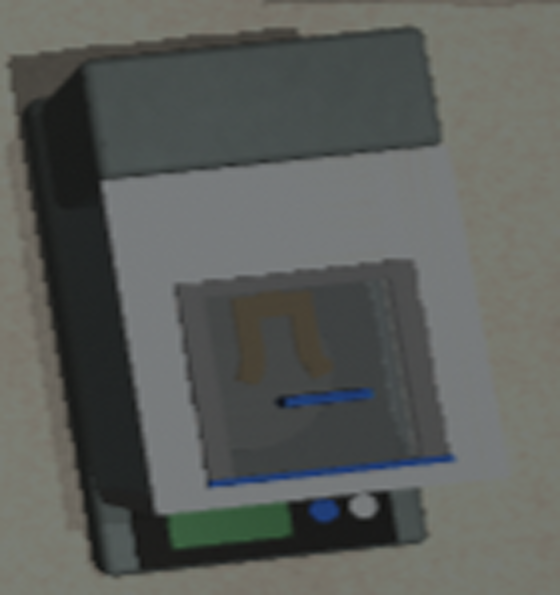

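View pics/s1.png

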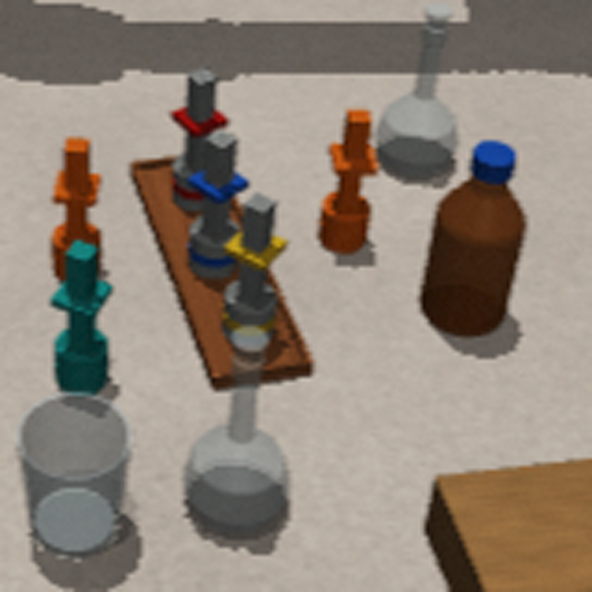

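View pics/s2.png

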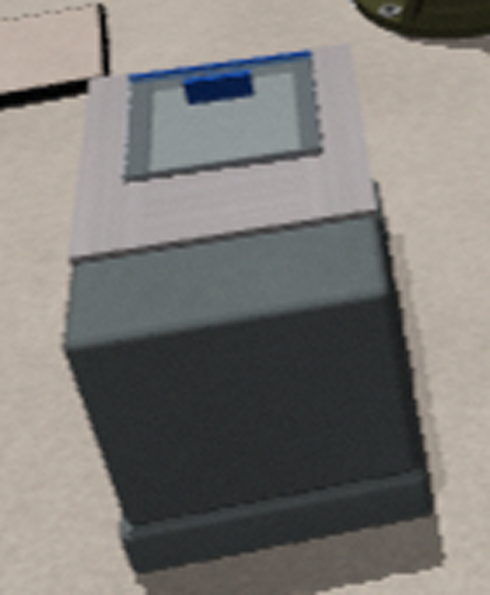

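```bash
cat >> h.py <<'E'
from scipy.ndimage import map_coordinates, gaussian_filter
from scipy.optimize import least_squares
def T(p,X):
    c,s=np.cos(p[2]),np.sin(p[2]);X=np.asarray(X,float)
    return np.stack([p[0]+c*X[:,0]-s*X[:,1],p[1]+s*X[:,0]+c*X[:,1],X[:,2]],-1)
def edgefit(d,p,segs,search=4,iters=8,n=25,maxres=2.5):
    im=[gaussian_filter(d["pixels"][...,k].astype(float),.6) for k in range(3)]
    p=np.array(p,float)
    for it in range(iters):
        rows=[]
        for a,b in segs:
            t=np.linspace(.08,.92,n)[:,None];X=np.array(a)*(1-t)+np.array(b)*t
            q=proj(d,T(p,X));dr=q[-1]-q[0];dr/=np.linalg.norm(dr);nn=np.array([-dr[1],dr[0]])
            s=np.arange(-search,search+.01,.25)
            g=0
            for k in range(3):
                xs=q[:,None,:]+nn*s[None,:,None]
                val=map_coordinates(im[k],[xs[...,1],xs[...,0]],order=1)
                g=g+np.abs(np.gradient(val,axis=1))
            j=g.argmax(1);ok=g.max(1)>3
            off=s[j]
            for i in range(n):
                if ok[i]: rows.append((X[i],q[i]+nn*off[i],nn))
        X=np.array([r[0] for r in rows]);Z=np.array([r[1] for r in rows]);N=np.array([r[2] for r in rows])
        f=lambda p:((proj(d,T(p,X))-Z)*N).sum(1)
        r=least_squares(f,p,loss="soft_l1",f_scale=.5,x_scale=[.01,.01,.1]);p=r.x
        search=max(2,search-.5)
    return p,np.median(np.abs(f(p))),len(rows)
def rect(x0,x1,y0,y1,z):
    c=[(x0,y0,z),(x1,y0,z),(x1,y1,z),(x0,y1,z)];return [(c[i],c[(i+1)%4]) for i in range(4)]
def draw(d,p,segs,roi,f,name,col=(255,0,255)):
    x0,x1,y0,y1=roi;a=cv2.resize(d["pixels"][y0:y1,x0:x1],None,fx=f,fy=f,interpolation=cv2.INTER_CUBIC)
    for s in segs:
        q=(proj(d,T(p,s))-[x0,y0]+.5)*f-.5;cv2.line(a,*[tuple(int(round(v)) for v in w) for w in q],col,1)
    cv2.imwrite(name,a[:,:,::-1])
ROOF=rect(-.088,.032,-.062,.062,.202)
WT=rect(-.008,.008,-.008,.008,.120)+rect(-.015,.015,-.015,.015,.084)
E
python3 - <<'E'
from h import *
for n in("top","scene"):
    d=load(n,0)
    # initial: tab at ~(.50,-.155), yaw ~ 6.6deg
    yaw=np.radians(6.6); p0=[.50+.043*np.cos(yaw),-.155+.043*np.sin(yaw),yaw]
    segs=ROOF
    p,r,k=edgefit(d,p0,segs,search=5);print(n,p,np.degrees(p[2]),r,k)
    tab=rect(-.046,-.040,-.022,.022,.220)
    draw(d,p,segs+tab,(340,480,140,310) if n=="top" else (100,240,160,250),4,f"pics/f_{n}.png")
    w0=[.515,.238,np.radians(45)]
    best=None
    for a in range(-40,50,10):
        p,r,k=edgefit(d,[.515,.238,np.radians(a)],WT,search=4)
        if best is None or r<best[1]: best=(p,r,k)
        print(a,p,np.degrees(p[2])%90,r,k)
    draw(d,best[0],WT,(190,270,200,290) if n=="top" else (290,370,180,280),6,f"pics/w_{n}.png")
E
```

```text
top [ 0.54457552 -0.14785604  0.11863425] 6.797242024075377 0.25880940634480076 100
-40 [ 0.51653161  0.23380683 -0.62033101] 54.457651460574525 0.8420359125241622 168
-30 [ 0.51656771  0.23370183 -0.62149117] 54.3911791533395 0.8387247895613565 166
-20 [ 0.5166048   0.23374721 -0.62337934] 54.28299506639271 0.8746970208078715 167
-10 [ 0.51649873  0.23390771 -0.59979848] 55.63407879329864 0.815436955672332 167
0 [ 0.52390507  0.24529508 -0.04546399] 87.39510507019682 0.9646743064300043 200
10 [0.51520382 0.2436381  0.18104621] 10.373183923374649 1.24662540332665 189
20 [0.51654011 0.23382023 0.97895092] 56.08975590386664 0.8248730675886434 166
30 [0.51645846 0.2339197  0.96888212] 55.51285628847075 0.878208527768663 168
40 [0.51652717 0.23380636 0.9411479 ] 53.92380257913732 0.8229456092527312 169
scene [ 0.54531869 -0.14792585  0.11692454] 6.699282873147828 0.5138575639111096 100
-40 [ 0.50271846  0.24830522 -0.95660142] 35.19077574164941 0.539021108536089 188
-30 [ 0.51057027  0.23694643 -0.82540468] 42.707795629464776 0.5327536650623493 176
-20 [ 0.51057733  0.23682571 -0.83826987] 41.970674424141464 0.5375731777968666 175
-10 [ 0.51073334  0.23679671 -0.82726296] 42.60132371444927 0.5700220063097255 175
0 [ 0.51047583  0.23679011 -0.82585775] 42.68183655261736 0.5090273621107031 176
10 [ 0.51042882  0.23676881 -0.8489809 ] 41.3569777664537 0.5276382519086495 176
20 [0.51987405 0.24818982 0.12113386] 6.940459015919701 0.653480918613518 190
30 [0.52214071 0.24748176 0.43199456] 24.75146523822551 0.33070752154198396 187
40 [0.50277899 0.24814617 0.5513804 ] 31.591769754516623 0.5234891994477672 189
```

View pics/f_top.png

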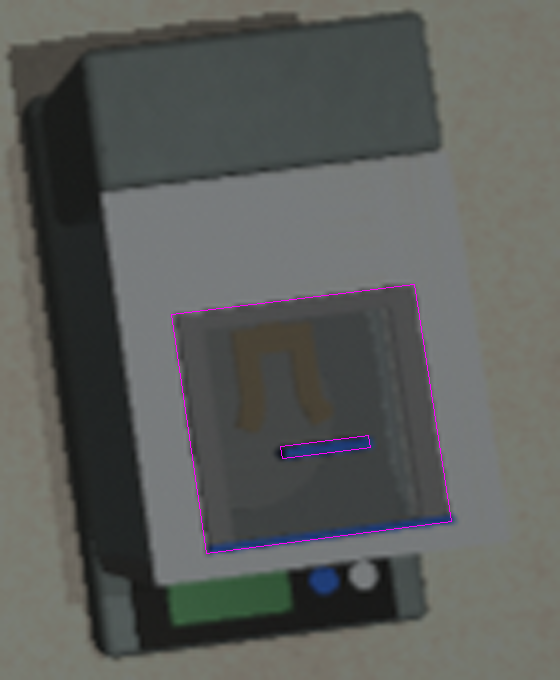

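View pics/w_top.png

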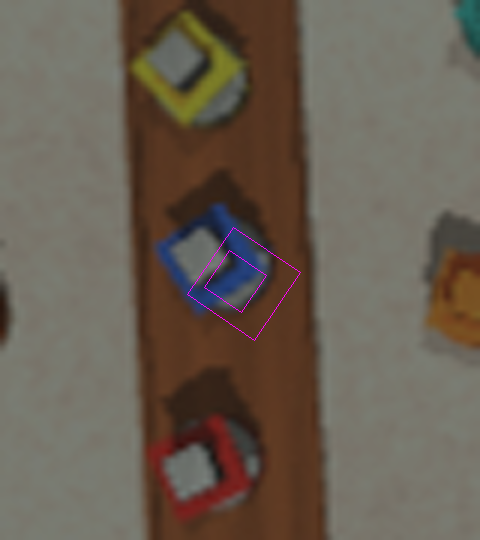

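View pics/w_scene.png

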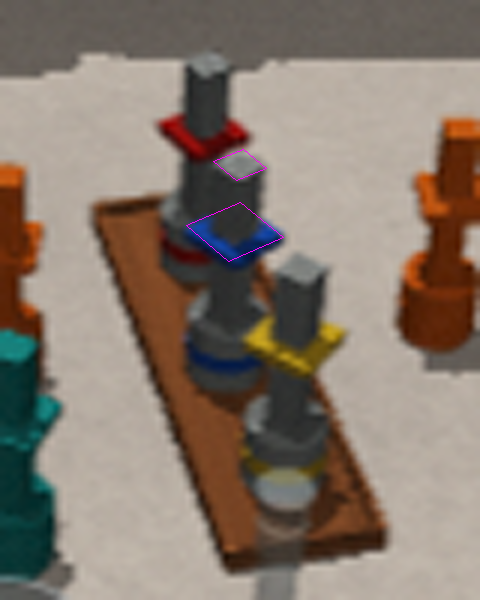

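View pics/f_scene.png

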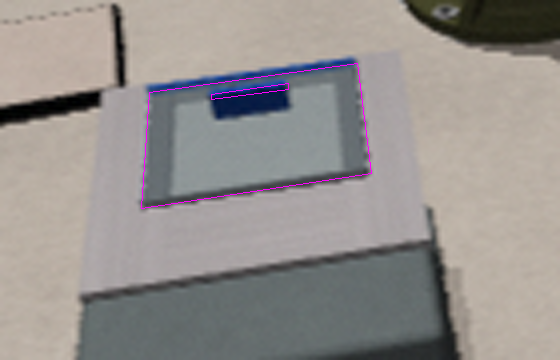

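The roof fits agree to within 1 mm. The top-view weight fit (magenta, off the collar) missed, while the scene fit is good. I'll refit the top view from the scene result.

```bash
python3 - <<'E'
from h import *
for n in("top","scene"):
    d=load(n,0)
    best=None
    for x in(.518,.522,.526):
      for y in (.242,.246,.250):
       for a in(15,25,35):
        p,r,k=edgefit(d,[x,y,np.radians(a)],WT,search=3)
        if best is None or r<best[1]: best=(p,r,k);
    print(n,best,np.degrees(best[0][2]))
    draw(d,best[0],WT,(190,270,200,290) if n=="top" else (290,370,180,280),6,f"pics/w2_{n}.png")
E
```

```text
top (array([0.52523973, 0.2471531 , 0.57764409]), np.float64(0.2746151338614995), 200) 33.09656858337482
scene (array([0.52256882, 0.24774763, 0.46786651]), np.float64(0.2535946315544711), 188) 26.80677665199203
```

View pics/w2_top.png

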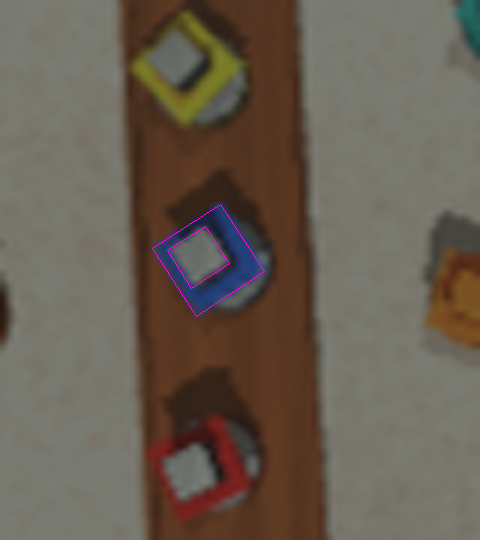

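Both weight fits now agree: about (0.524, 0.247), yaw about 30°. Next I'll write a helper that converts world targets to rows.

```bash
cat >> h.py <<'E'
SEAT=np.array([.5449,-.1479]);BY=np.radians(6.75)
def seat(x,y,z=0): c,s=np.cos(BY),np.sin(BY); return np.array([SEAT[0]+c*x-s*y,SEAT[1]+s*x+c*y,.197+z])
def st():
    from bench import telemetry
    s=telemetry.get_state();M=R.from_rotvec(s["tool_rot"]).as_matrix()
    return s,np.array(s["position"]),M
def inseat(p):
    c,s=np.cos(BY),np.sin(BY);d=np.asarray(p)[:2]-SEAT
    return np.array([c*d[0]+s*d[1],-s*d[0]+c*d[1],p[2]-.197])
def go(target,jawyaw=None,p=None,M=None):
    s,p0,M0=st();p=p0 if p is None else np.asarray(p);M=M0 if M is None else M
    u=M.T@(np.asarray(target)-p)/.040
    out="xyz units %.3f %.3f %.3f"%tuple(u)
    if jawyaw is not None:
        cur=np.arctan2(M[1,2],M[0,2]);d=(jawyaw-cur+np.pi/2)%np.pi-np.pi/2
        # twist about tool x (down): positive turns yaw by sign of M[2,0]
        out+=" twist units %.3f (or %.3f)"%(np.degrees(d)*np.sign(M[2,0])/5,np.degrees(d-np.sign(d)*np.pi)*np.sign(M[2,0])/5)
    print(out,"dist mm",np.linalg.norm(u)*40)
E
python3 - <<'E'
from h import *
s,p,M=st();print(M.round(3),p)
print("jaw yaw",np.degrees(np.arctan2(M[1,2],M[0,2])))
t=seat(-.085,0);t[2]=.26
print(t,seat(-.046,0))
go([.47,.35,.26]);go(t,BY+np.pi/2)
E
```

```text
[[-0.    -0.975  0.224]
 [-0.001  0.224  0.975]
 [-1.    -0.    -0.001]] [0.14546504 0.63308529 0.2217085 ]
jaw yaw 77.06375874039175
[ 0.46048918 -0.15789068  0.26      ] [ 0.49921885 -0.15330672  0.197     ]
xyz units -0.949 -9.492 -5.083 dist mm 432.3499243827654
xyz units -0.931 -12.103 -17.511 twist units -3.937 (or 32.063) dist mm 852.2613584692431
```

```bash
python3 -m creep '[{"fingers":1,"x":-0.95,"y":-9.5,"z":-5.08,"twist":-3.94},{"fingers":0,"x":-0.95,"y":-9.5,"z":-5.08,"twist":-3.94},{"fingers":0,"x":-0.95,"y":-9.5,"z":-5.08,"twist":-3.94},{"fingers":0,"x":-0.95,"y":-9.5,"z":-5.08,"twist":-3.94},{"fingers":0,"x":-0.95,"y":-9.5,"z":-5.08,"twist":-3.94},{"fingers":0,"x":-0.95,"y":-9.5,"z":-5.08,"twist":-3.94},{"fingers":0,"x":-0.95,"y":-9.5,"z":-5.08,"twist":-3.94},{"fingers":0,"x":-0.95,"y":-9.5,"z":-5.08,"twist":-3.94},{"fingers":0,"x":-0.95,"y":-9.5,"z":-5.08,"twist":-3.94},{"fingers":0,"x":-0.95,"y":-9.5,"z":-5.08,"twist":-3.94},{"fingers":0,"x":-0.95,"y":-9.5,"z":-5.08,"twist":-3.94},{"fingers":0,"x":-0.95,"y":-9.5,"z":-5.08,"twist":-3.94}]' 20; python3 - <<'E'
from h import *
s,p,M=st();t=seat(-.085,0);t[2]=.26
print(p);go(t,BY+np.pi/2)
E
```

```text
time: 1.15
position: [0.4753, 0.3447, 0.2608]
tool_rot: [-1.291, 1.156, 1.285]
ft_force: [0.3, -1.2, -0.0]
grip_width: 0.247
[0.47528844 0.34470405 0.26084649]
xyz units 0.046 1.723 -12.452 twist units -0.112 (or 35.888) dist mm 502.8132783492955
```

```bash
python3 -m creep '[{"fingers":0,"x":0,"y":1.72,"z":-12.45,"twist":-0.1},{"fingers":0,"x":0,"y":1.72,"z":-12.45,"twist":-0.1},{"fingers":0,"x":0,"y":1.72,"z":-12.45,"twist":-0.1},{"fingers":0,"x":0,"y":1.72,"z":-12.45,"twist":-0.1},{"fingers":0,"x":0,"y":1.72,"z":-12.45,"twist":-0.1},{"fingers":0,"x":0,"y":1.72,"z":-12.45,"twist":-0.1},{"fingers":0,"x":0,"y":1.72,"z":-12.45,"twist":-0.1},{"fingers":0,"x":0,"y":1.72,"z":-12.45,"twist":-0.1},{"fingers":0,"x":0,"y":1.72,"z":-12.45,"twist":-0.1},{"fingers":0,"x":0,"y":1.72,"z":-12.45,"twist":-0.1},{"fingers":0,"x":0,"y":1.72,"z":-12.45,"twist":-0.1},{"fingers":0,"x":0,"y":1.72,"z":-12.45,"twist":-0.1},{"fingers":0,"x":0,"y":1.72,"z":-12.45,"twist":-0.1},{"fingers":0,"x":0,"y":1.72,"z":-12.45,"twist":-0.1}]'; python3 - <<'E'
from h import *
from bench import viewer
s,p,M=st();print(p,inseat(p),M.round(3));
print("jaw",np.degrees(np.arctan2(M[1,2],M[0,2])))
for n in("wrist","scene","top"):
    d=viewer.get_image(n);np.savez(n+"1.npz",**d);cv2.imwrite(f"pics/{n}1.png",d["pixels"][:,:,::-1])
E
```

```text
time: 2.32
position: [0.4601, -0.1543, 0.2605]
tool_rot: [-1.298, 1.149, 1.298]
ft_force: [0.1, 0.1, 0.1]
grip_width: 0.004
[ 0.46014548 -0.15429888  0.26054473] [-0.08491915  0.0036073   0.06354473] [[ 0.    -0.993 -0.121]
 [ 0.    -0.121  0.993]
 [-1.    -0.     0.   ]]
jaw 96.96827615437876
```

View pics/wrist1.png

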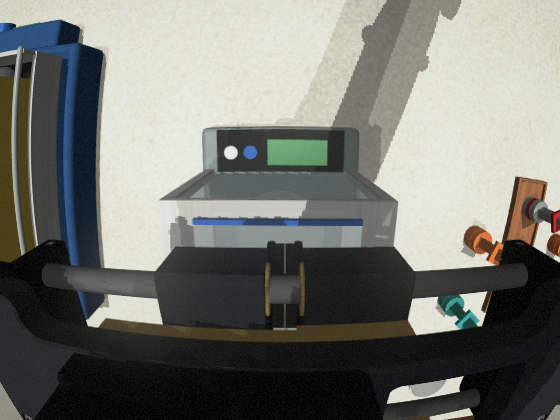

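View pics/scene1.png

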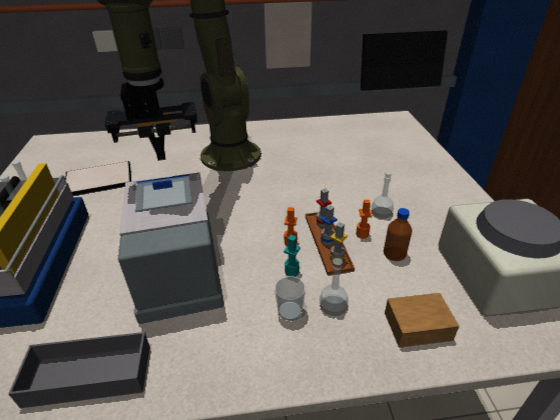

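The wrist view shows the fingers closed over the front of the roof, with the blue roof edge at (280,222). Now lower to z = 0.208 and push.

```bash
python3 -m creep '[{"fingers":0,"x":0.65,"y":0,"z":-0.05,"twist":-0.04},{"fingers":0,"x":1.3,"y":0,"z":-0.07,"twist":-0.04},{"fingers":0,"x":1.3,"y":0,"z":-0.07,"twist":-0.04},{"fingers":0,"x":1.3,"y":0,"z":-0.07,"twist":-0.04}]'; python3 - <<'E'
from h import *
s,p,M=st();print(p,inseat(p))
t=seat(.054,0);t[2]=.208;go(t,BY+np.pi/2)
E
```

```text
time: 2.8
position: [0.4605, -0.1531, 0.2078]
tool_rot: [-1.305, 1.145, 1.309]
ft_force: [0.1, 0.6, 1.0]
grip_width: 0.002
[ 0.46053872 -0.15308255  0.20778411] [-0.08438567  0.00476898  0.01078411]
xyz units -0.015 -3.457 -0.172 twist units 0.175 (or -35.825) dist mm 138.46798411585957
```

```bash
python3 -m creep '[{"fingers":0,"y":-0.3},{"fingers":0,"y":-0.6,"z":-0.04},{"fingers":0,"y":-0.9,"z":-0.08},{"fingers":0,"y":-1.2,"z":-0.1},{"fingers":0,"y":-1.5,"z":-0.12},{"fingers":0,"y":-1.8,"z":-0.12},{"fingers":0,"y":-2.1,"z":-0.12},{"fingers":0,"y":-2.4,"z":-0.12},{"fingers":0,"y":-2.7,"z":-0.12},{"fingers":0,"y":-2.9,"z":-0.12},{"fingers":0,"y":-3.1,"z":-0.12},{"fingers":0,"y":-3.2,"z":-0.12},{"fingers":0,"y":-3.3,"z":-0.12},{"fingers":0,"y":-3.3,"z":-0.12}]'; python3 - <<'E'
from h import *
from bench import viewer
s,p,M=st();print(p,inseat(p),s["ft_force"])
d=viewer.get_image("scene");np.savez("scene2.npz",**d)
a=cv2.resize(d["pixels"][90:260,90:250],None,fx=3.5,fy=3.5,interpolation=cv2.INTER_CUBIC);cv2.imwrite("pics/s2b.png",a[:,:,::-1])
E
```

```text
[ 0.46053872 -0.15308255  0.20778411] [-0.08438567  0.00476898  0.01078411] [0.11542669 0.64732779 0.96366864]$[0]: bad value
```

View pics/s2b.png

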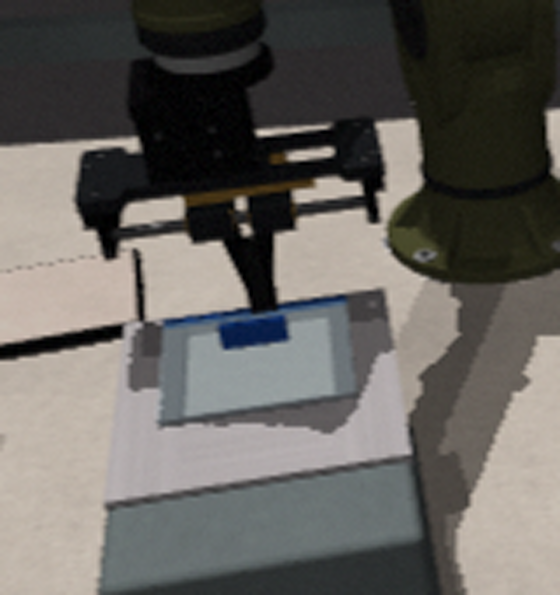

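The rows need all five keys, so the call was refused and nothing moved. Resending it complete.

```bash
python3 -m creep '[{"fingers":0,"x":0,"y":-0.3,"z":0,"twist":0},{"fingers":0,"x":0,"y":-0.6,"z":-0.04,"twist":0},{"fingers":0,"x":0,"y":-0.9,"z":-0.08,"twist":0},{"fingers":0,"x":0,"y":-1.2,"z":-0.1,"twist":0},{"fingers":0,"x":0,"y":-1.5,"z":-0.12,"twist":0},{"fingers":0,"x":0,"y":-1.8,"z":-0.12,"twist":0},{"fingers":0,"x":0,"y":-2.1,"z":-0.12,"twist":0},{"fingers":0,"x":0,"y":-2.4,"z":-0.12,"twist":0},{"fingers":0,"x":0,"y":-2.7,"z":-0.12,"twist":0},{"fingers":0,"x":0,"y":-2.9,"z":-0.12,"twist":0},{"fingers":0,"x":0,"y":-3.1,"z":-0.12,"twist":0},{"fingers":0,"x":0,"y":-3.2,"z":-0.12,"twist":0},{"fingers":0,"x":0,"y":-3.3,"z":-0.12,"twist":0},{"fingers":0,"x":0,"y":-3.3,"z":-0.12,"twist":0}]'; python3 - <<'E'
from h import *
from bench import viewer
s,p,M=st();print(p,inseat(p),s["ft_force"])
d=viewer.get_image("scene");np.savez("scene2.npz",**d)
a=cv2.resize(d["pixels"][90:260,90:250],None,fx=3.5,fy=3.5,interpolation=cv2.INTER_CUBIC);cv2.imwrite("pics/s2c.png",a[:,:,::-1])
E
```

```text
time: 4.02
position: [0.5934, -0.1421, 0.2088]
tool_rot: [-1.305, 1.144, 1.304]
ft_force: [-0.8, 0.2, -0.2]
grip_width: 0.002
[ 0.59338727 -0.1420984   0.20876449] [4.88330842e-02 6.23221933e-05 1.17644881e-02] [-0.75710742  0.21893797 -0.19938979]
```

View pics/s2c.png

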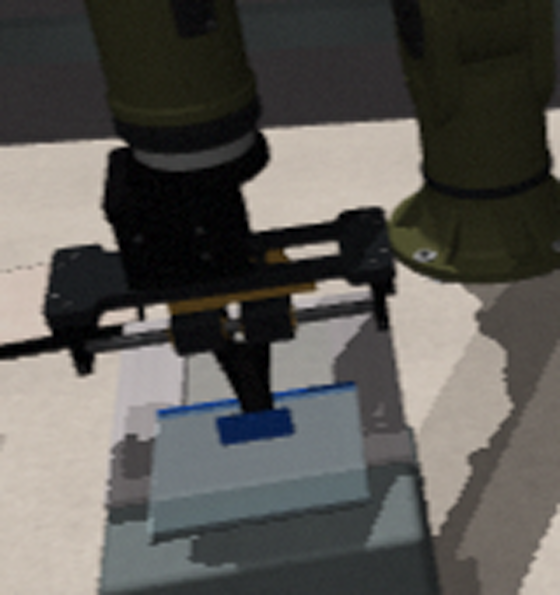

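The roof is mostly open, with the tab at (255,426). I'll keep pushing in small steps until the end stop is felt.

```bash
python3 -m creep '[{"fingers":0,"x":0,"y":-0.05,"z":0,"twist":0},{"fingers":0,"x":0,"y":-0.1,"z":0,"twist":0},{"fingers":0,"x":0,"y":-0.15,"z":0,"twist":0},{"fingers":0,"x":0,"y":-0.15,"z":0,"twist":0}]';python3 -m creep '[{"fingers":0,"x":0,"y":-0.05,"z":0,"twist":0},{"fingers":0,"x":0,"y":-0.1,"z":0,"twist":0},{"fingers":0,"x":0,"y":-0.1,"z":0,"twist":0}]'; python3 - <<'E'
from h import *
from bench import viewer
s,p,M=st();print(p,inseat(p),s["ft_force"])
d=viewer.get_image("scene");np.savez("scene3.npz",**d)
c=np.array(SEAT)
for o in(.1,.106,.112):
    S=rect(-.088+o,.032+o,-.062,.062,.202)
    p,r,k=edgefit(d,[SEAT[0],SEAT[1],BY],S,search=4);print(o,p,r)
draw(d,[SEAT[0],SEAT[1],BY],S,(100,240,150,260),4,"pics/r3.png")
E
```

```text
time: 4.4
position: [0.5969, -0.1423, 0.2086]
tool_rot: [-1.302, 1.148, 1.307]
ft_force: [-6.5, 0.5, 2.8]
grip_width: 0.003
time: 4.65
position: [0.597, -0.1423, 0.2086]
tool_rot: [-1.296, 1.153, 1.313]
ft_force: [-16.7, 0.7, 9.6]
grip_width: 0.008
[ 0.59700791 -0.1422733   0.2085536 ] [ 0.05240807 -0.00053693  0.0115536 ] [-16.67880798   0.73022048   9.62728424]
0.1 [ 0.55100431 -0.14842303  0.10775755] 0.2604422332260614
0.106 [ 0.54499931 -0.14909329  0.10770645] 0.26088372508016555
0.112 [ 0.53907468 -0.14976243  0.10795387] 0.25476012932424824
```

View pics/r3.png

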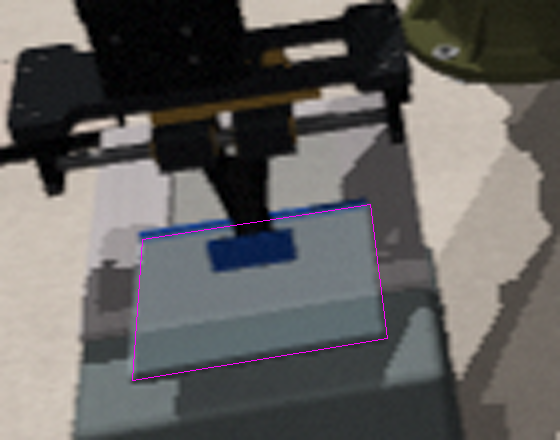

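The end stop is felt: 17 N and no further travel. Back off, rise, and check from the top.

```bash
python3 -m creep '[{"fingers":0,"x":0,"y":0.4,"z":0,"twist":0},{"fingers":0,"x":-0.5,"y":0.6,"z":0,"twist":0},{"fingers":0,"x":-2.0,"y":0.6,"z":3,"twist":0},{"fingers":0,"x":-2.0,"y":0.6,"z":6,"twist":0},{"fingers":0.5,"x":-2.0,"y":0.6,"z":6,"twist":0},{"fingers":0.5,"x":-2.0,"y":0.6,"z":6,"twist":0},{"fingers":0.5,"x":-2.0,"y":0.6,"z":6,"twist":0},{"fingers":0.5,"x":-2.0,"y":0.6,"z":6,"twist":0},{"fingers":0.5,"x":-2.0,"y":0.6,"z":6,"twist":0},{"fingers":0.5,"x":-2.0,"y":0.6,"z":6,"twist":0}]'; python3 - <<'E'
from h import *
from bench import viewer
s,p,M=st();print(p,s["joint_positions"])
for n in("top","scene"):
    d=viewer.get_image(n);np.savez(n+"4.npz",**d)
    for o in(.106,.112):
        S=rect(-.088+o,.032+o,-.062,.062,.202)
        p,r,k=edgefit(d,[SEAT[0],SEAT[1],BY],S,search=4);print(n,o,p,r)
    draw(d,[SEAT[0],SEAT[1],BY],S+rect(-.084,.028,-.048,.048,.197),(340,480,140,300) if n=="top" else(100,240,150,260),4,f"pics/r4{n}.png")
E
```

```text
time: 5.53
position: [0.5474, 0.0973, 0.289]
tool_rot: [-1.309, 1.14, 1.309]
ft_force: [0.8, -1.1, 0.3]
grip_width: 0.377
[0.54743998 0.09725445 0.28899662] [-0.67907213  0.09297689  0.49355937  1.60237048 -0.04524477  1.45595737
  1.52547041]
top 0.106 [ 0.5495145  -0.14826367  0.13340516] 0.5007440925040052
top 0.112 [ 0.54352894 -0.14908197  0.13350521] 0.49999555055842765
scene 0.106 [ 0.55509579 -0.14732144  0.1265304 ] 0.30120216557168356
scene 0.112 [ 0.54913549 -0.14816356  0.12739426] 0.28315642318989753
```

View pics/r4top.png

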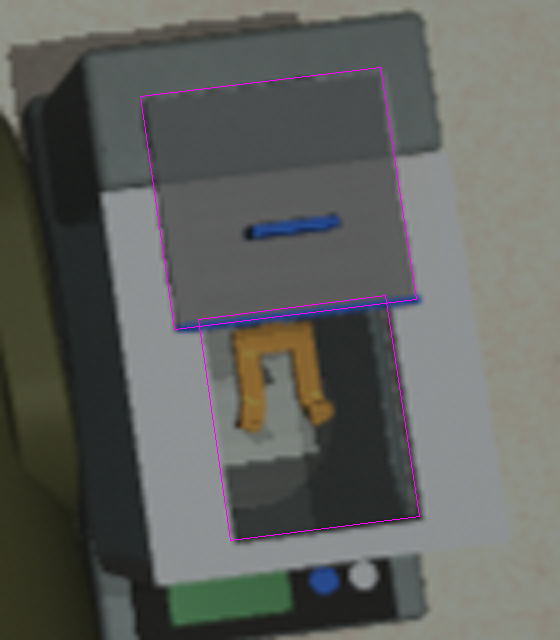

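View pics/r4scene.png

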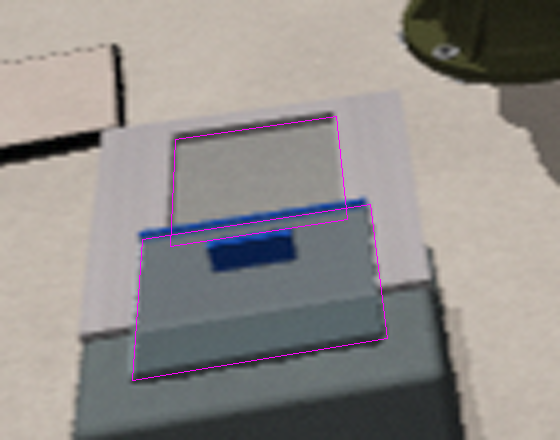

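The roof is fully open and the opening outline matches. I'll refine the seat from the opening edges and get a hint of the fork height from depth.

```bash
python3 - <<'E'
from h import *
OP=rect(-.084,.028,-.048,.048,.197)
OP=[OP[0],OP[2],OP[3]]
for n in("top","scene"):
    d=load(n,4)
    p,r,k=edgefit(d,[SEAT[0],SEAT[1],BY],OP,search=2.5);print(n,p,np.degrees(p[2]),r,k)
d=load("top",4);P=cloud(d);im=d["pixels"];hsv=cv2.cvtColor(im,cv2.COLOR_RGB2HSV)
m=(hsv[...,0]>8)&(hsv[...,0]<25)&(hsv[...,1]>120);m2=np.zeros_like(m);m2[205:255,390:430]=m[205:255,390:430]
Q=P[m2];print(len(Q),np.percentile(Q[:,2],[5,25,50,75,95]))
q=np.array([inseat(a) for a in Q])
for lo,hi in((-.033,-.02),(-.02,-.01),(-.01,0),(0,.02)):
    s=q[(q[:,0]>lo)&(q[:,0]<hi)];print(lo,s[:,1].min(),s[:,1].max(),np.median(s[:,2]),len(s), s[:,1][s[:,1]>0].min() if (s[:,1]>0).any() else 0, s[:,1][s[:,1]<0].max())
# wood/brass line intersection at assumed z
E
```

```text
top [ 0.54343036 -0.15017016  0.11805753] 6.764198290734357 0.24681726281150207 75
scene [ 0.53859565 -0.1509105   0.11870167] 6.801104741553409 0.24655856412896515 75
354 [0.14142876 0.14421637 0.14599658 0.14783084 0.1504215 ]
-0.033 -0.0391478108558499 0.28489349056997476 -0.048841343198404996 62 0.010003213719930758 -0.014252667672277473
-0.02 -0.02434254982308922 0.01944270069398681 -0.05088853196595705 57 0.008661059294180887 -0.01171995446482603
-0.01 -0.023410592485593334 0.01839059298328122 -0.051114286348463656 54 0.006776329933539351 -0.011523871051825958
0 -0.023017659503466795 0.019004018669628968 -0.0510545477945375 160 0.00018437980180507213 -0.0001791174299842339
```

```bash
sed -i 's/^SEAT=.*/SEAT=np.array([.5437,-.1500]);BY=np.radians(6.77)/' h.py; python3 - <<'E'
from h import *
s,p,M=st();print(p,np.degrees(np.arctan2(M[1,2],M[0,2])));go([.524,.2473,.20],np.radians(120))
E
```

```text
[0.54775638 0.09271305 0.28854097] 97.4315228551437
xyz units 2.211 0.090 3.910 twist units -4.514 (or 31.486) dist mm 179.7247772931745
```

```bash
python3 -m creep '[{"fingers":0.55,"x":2.2,"y":0.09,"z":3.91,"twist":-4.51},{"fingers":0.55,"x":2.2,"y":0.09,"z":3.91,"twist":-4.51},{"fingers":0.55,"x":2.2,"y":0.09,"z":3.91,"twist":-4.51},{"fingers":0.55,"x":2.2,"y":0.09,"z":3.91,"twist":-4.51},{"fingers":0.55,"x":2.2,"y":0.09,"z":3.91,"twist":-4.51},{"fingers":0.55,"x":2.2,"y":0.09,"z":3.91,"twist":-4.51},{"fingers":0.55,"x":2.2,"y":0.09,"z":3.91,"twist":-4.51},{"fingers":0.55,"x":2.2,"y":0.09,"z":3.91,"twist":-4.51}]'; python3 - <<'E'
from h import *
from bench import viewer
s,p,M=st();print(p,np.degrees(np.arctan2(M[1,2],M[0,2])));go([.524,.2473,.135],np.radians(120))
for n in("wrist","top","scene"):
    d=viewer.get_image(n);np.savez(n+"5.npz",**d);cv2.imwrite(f"pics/{n}5.png",d["pixels"][:,:,::-1])
    if n=="scene": cv2.imwrite("pics/scene5z.png",cv2.resize(d["pixels"][120:290,270:430],None,fx=3.5,fy=3.5,interpolation=cv2.INTER_CUBIC)[:,:,::-1])
E
```

```text
time: 6.3
position: [0.5253, 0.2451, 0.2014]
tool_rot: [-1.582, 0.917, 1.579]
ft_force: [0.3, -0.4, 0.4]
grip_width: 0.547
[0.52534369 0.24512692 0.20139602] 119.75579404521119
xyz units 1.660 0.004 0.066 twist units -0.049 (or 35.951) dist mm 66.44515662988509
```

View pics/wrist5.png

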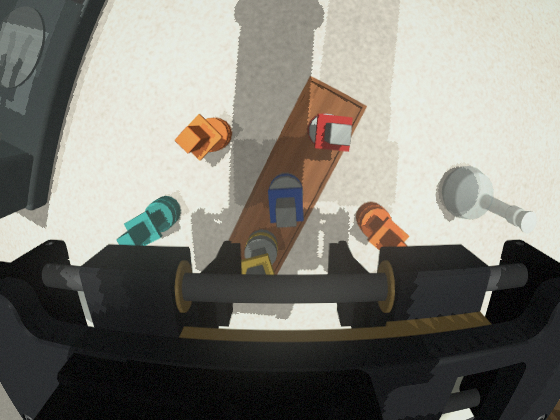

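View pics/scene5z.png

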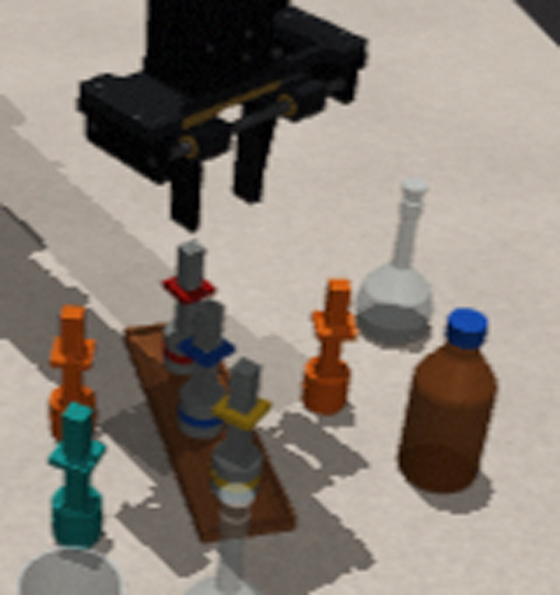

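The wrist view shows the blue weight at (285,205), square to the jaws and centred between them. I'll check it along the pad direction with the fisheye model.

```bash
cat >> h.py <<'E'
_pin=proj
def proj(d,X):
    K=d["K"]
    if K[0,0]<350:
        p=(np.asarray(X)-d["xyz"])@R.from_rotvec(d["attitude"]).as_matrix();q=p*[1,-1,-1]
        rr=np.hypot(q[...,0],q[...,1]);th=np.arctan2(rr,q[...,2]);k=th/np.maximum(rr,1e-9)
        return np.stack([K[0,0]*k*q[...,0]+K[0,2],K[1,1]*k*q[...,1]+K[1,2]],-1)
    return _pin(d,X)
E
python3 - <<'E'
from h import *
d=load("wrist",5);best=None
for a in(24,27,30,33):
  for x in (.521,.525,.529):
    p,r,k=edgefit(d,[x,.2475,np.radians(a)],WT,search=4)
    if best is None or r<best[1]: best=(p,r,k)
print(best,np.degrees(best[0][2]));draw(d,best[0],WT,(230,350,140,260),5,"pics/w5.png")
E
```

```text
(array([0.52429716, 0.24619744, 0.57484286]), np.float64(0.25216551865283465), 184) 32.936069592572885
```

View pics/w5.png

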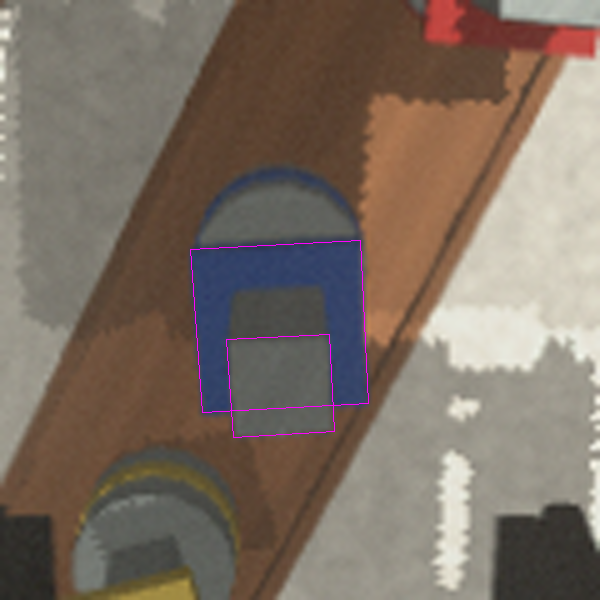

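All three cameras agree: weight at (0.5245, 0.2465), yaw 33°.

```bash
python3 - <<'E'
from h import *
go([.5245,.2466,.091],np.radians(123))
E
```

```text
xyz units 2.769 0.011 0.021 twist units -0.642 (or 35.358) dist mm 110.7728338885888
```

```bash
python3 -m creep '[{"fingers":0.55,"x":0.8,"y":0.01,"z":0.02,"twist":-0.65},{"fingers":0.55,"x":1.4,"y":0.01,"z":0.02,"twist":-0.65},{"fingers":0.55,"x":2.0,"y":0.01,"z":0.02,"twist":-0.65},{"fingers":0.55,"x":2.5,"y":0.01,"z":0.02,"twist":-0.65},{"fingers":0.55,"x":2.77,"y":0.01,"z":0.02,"twist":-0.65},{"fingers":0.55,"x":2.77,"y":0.01,"z":0.02,"twist":-0.65},{"fingers":0.55,"x":2.77,"y":0.01,"z":0.02,"twist":-0.65}]'; python3 - <<'E'
from h import *
s,p,M=st();print(p,np.degrees(np.arctan2(M[1,2],M[0,2])),s["ft_force"]);go([.5245,.2466,.091],np.radians(123))
E
```

```text
time: 7.03
position: [0.5234, 0.2481, 0.0904]
tool_rot: [-1.622, 0.877, 1.621]
ft_force: [-0.6, 0.6, 1.0]
grip_width: 0.55
[0.52344712 0.24813705 0.09037117] 123.2024693520487 [-0.55616455  0.62618888  0.95915963]
xyz units -0.016 -0.001 -0.047 twist units 0.040 (or -35.960) dist mm 1.9663406854219883
```

Good. Close with 25 N and lift a little.

```bash
python3 -m creep '[{"fingers":0.35,"x":0,"y":0,"z":-0.04,"twist":0},{"fingers":0.2,"x":0,"y":0,"z":-0.04,"twist":0},{"fingers":0,"x":0,"y":0,"z":-0.04,"twist":0},{"fingers":0,"x":0,"y":0,"z":-0.04,"twist":0},{"fingers":0,"x":0,"y":0,"z":-0.04,"twist":0},{"fingers":0,"x":0,"y":0,"z":-0.04,"twist":0},{"fingers":0,"x":0,"y":0,"z":-0.04,"twist":0},{"fingers":0,"x":0,"y":0,"z":-0.04,"twist":0}]' 25; python3 -m creep '[{"fingers":0,"x":-0.3,"y":0,"z":0,"twist":0},{"fingers":0,"x":-1,"y":0,"z":0,"twist":0},{"fingers":0,"x":-1.8,"y":0,"z":0,"twist":0},{"fingers":0,"x":-2.8,"y":0,"z":0,"twist":0},{"fingers":0,"x":-3.8,"y":0,"z":0,"twist":0},{"fingers":0,"x":-4.8,"y":0,"z":0,"twist":0},{"fingers":0,"x":-5.8,"y":0,"z":0,"twist":0},{"fingers":0,"x":-5.8,"y":0,"z":0,"twist":0},{"fingers":0,"x":-5.8,"y":0,"z":0,"twist":0}]'; python3 - <<'E'
from h import *
from bench import viewer
s,p,M=st();print(p,np.degrees(np.arctan2(M[1,2],M[0,2])))
for n in("scene","wrist"):
    d=viewer.get_image(n);np.savez(n+"6.npz",**d);cv2.imwrite(f"pics/{n}6.png",d["pixels"][:,:,::-1])
t=seat(-.050,0);t[2]=.322;print(t);go(t,BY+np.pi/2)
E
```

```text
time: 7.7
position: [0.524, 0.2473, 0.09]
tool_rot: [-1.623, 0.876, 1.622]
ft_force: [1.0, -1.2, 1.4]
grip_width: 0.178
time: 8.45
position: [0.5248, 0.2476, 0.3252]
tool_rot: [-1.624, 0.871, 1.619]
ft_force: [-0.3, -0.5, -3.0]
grip_width: 0.183
[0.52481917 0.24760196 0.32516143] 123.25379302075335
[ 0.49404863 -0.1558942   0.322     ]
xyz units -0.020 6.133 -8.025 twist units 5.299 (or -30.701) dist mm 404.0108476120286
```

View pics/scene6.png

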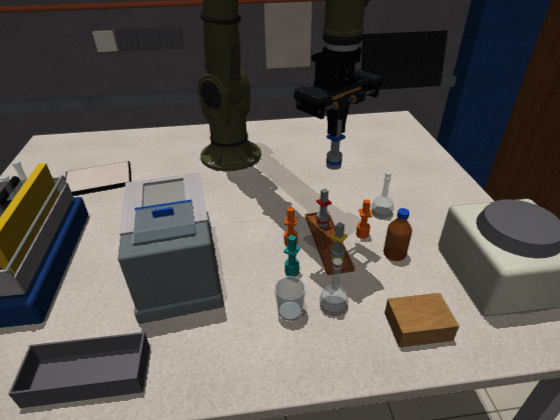

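View pics/wrist6.png

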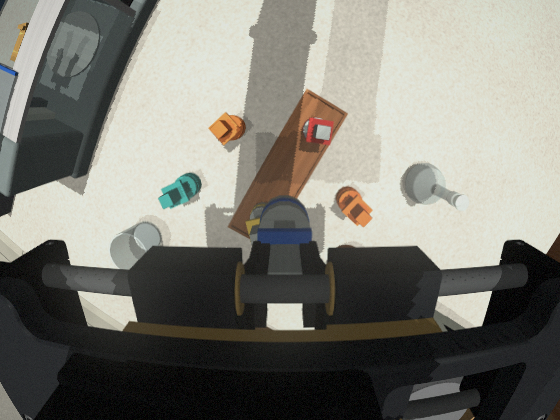

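The blue weight is held upright at (333,155); ft z is about −3 N. Move to above the opening, 50 mm in front of the seat axis.

```bash
python3 -m creep '[{"fingers":0,"x":0,"y":0.6,"z":-0.8,"twist":0.53},{"fingers":0,"x":0,"y":1.1,"z":-1.5,"twist":1.0},{"fingers":0,"x":0,"y":1.7,"z":-2.2,"twist":1.5},{"fingers":0,"x":0,"y":2.2,"z":-2.9,"twist":2.0},{"fingers":0,"x":0,"y":2.8,"z":-3.6,"twist":2.5},{"fingers":0,"x":0,"y":3.3,"z":-4.3,"twist":3.0},{"fingers":0,"x":0,"y":3.9,"z":-5.0,"twist":3.5},{"fingers":0,"x":0,"y":4.4,"z":-5.7,"twist":4.0},{"fingers":0,"x":0,"y":4.9,"z":-6.4,"twist":4.5},{"fingers":0,"x":0,"y":5.4,"z":-7.0,"twist":5.0},{"fingers":0,"x":0,"y":5.8,"z":-7.5,"twist":5.3},{"fingers":0,"x":0,"y":6.1,"z":-7.9,"twist":5.3},{"fingers":0,"x":0,"y":6.13,"z":-8.03,"twist":5.3},{"fingers":0,"x":0,"y":6.13,"z":-8.03,"twist":5.3},{"fingers":0,"x":0,"y":6.13,"z":-8.03,"twist":5.3},{"fingers":0,"x":0,"y":6.13,"z":-8.03,"twist":5.3}]'; python3 - <<'E'
from h import *
from bench import viewer
s,p,M=st();print(p,inseat(p),np.degrees(np.arctan2(M[1,2],M[0,2])),M[:,0])
t=seat(-.054,0);t[2]=.322;go(t,BY+np.pi/2)
for n in("scene","top","wrist"):
    d=viewer.get_image(n);np.savez(n+"7.npz",**d);cv2.imwrite(f"pics/{n}7.png",d["pixels"][:,:,::-1])
    if n=="scene": cv2.imwrite("pics/scene7z.png",cv2.resize(d["pixels"][100:270,90:250],None,fx=3.5,fy=3.5,interpolation=cv2.INTER_CUBIC)[:,:,::-1])
E
```

```text
time: 9.88
position: [0.4951, -0.1536, 0.3208]
tool_rot: [-1.296, 1.15, 1.299]
ft_force: [0.7, -0.2, -1.8]
grip_width: 0.185
[ 0.49506114 -0.15356727  0.32084822] [-0.04872024  0.00219135  0.12384822] 96.93109342682737 [-1.68029769e-03  8.34711143e-04 -9.99998240e-01]
xyz units -0.029 0.132 -0.054 twist units 0.032 (or -35.968) dist mm 5.8313373140951565
```

View pics/scene7z.png

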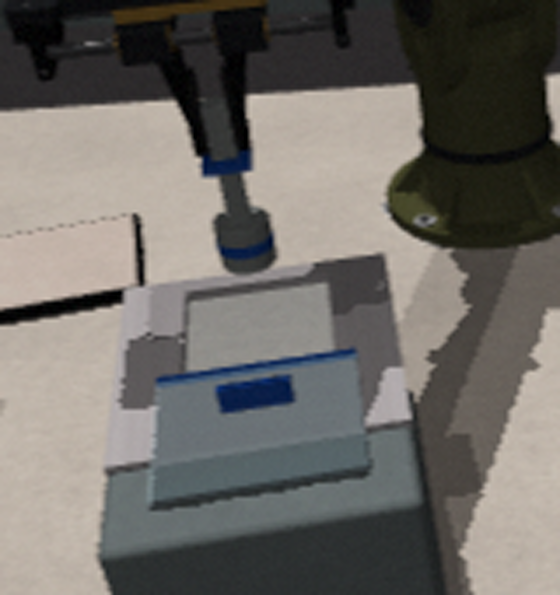

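View pics/wrist7.png

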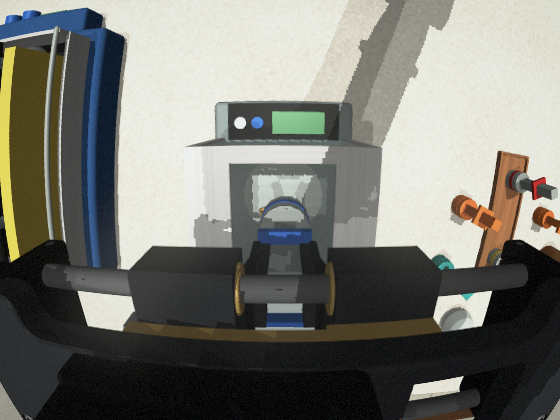

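View pics/top7.png

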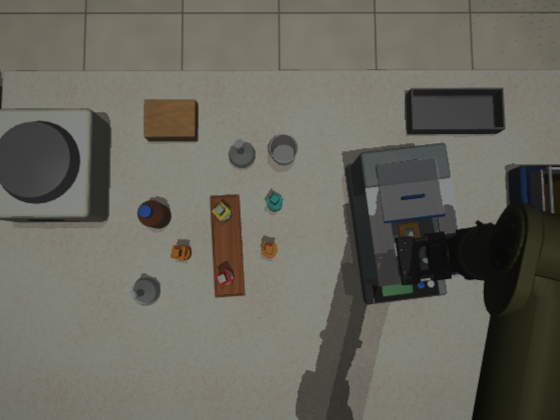

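The weight hangs above the opening, with its collar at (285,237) in the wrist view. The wrist view also shows the opening's front edge (v≈165) and sides (u≈230, 336), so I'll fit those in the robot's own frame.

```bash
python3 - <<'E'
from h import *
d=load("wrist",7)
print(d["xyz"],d["attitude"])
segs=[((-.084,-.046,.197),(-.084,.046,.197)),((-.082,-.048,.197),(-.05,-.048,.197)),((-.082,.048,.197),(-.05,.048,.197))]
p,r,k=edgefit(d,[SEAT[0],SEAT[1],BY],segs,search=4);print(p,np.degrees(p[2]),r,k)
draw(d,p,segs,(200,370,110,260),4.5,"pics/w7.png")
# weight collar/body in wrist: weight pose
E
```

```text
[ 0.42171263 -0.16278122  0.48372563] [-0.20179283 -0.22941708  1.67940232]
[ 0.54192852 -0.15005035  0.11806668] 6.7647223713093405 0.23469256110553863 75
```

View pics/w7.png

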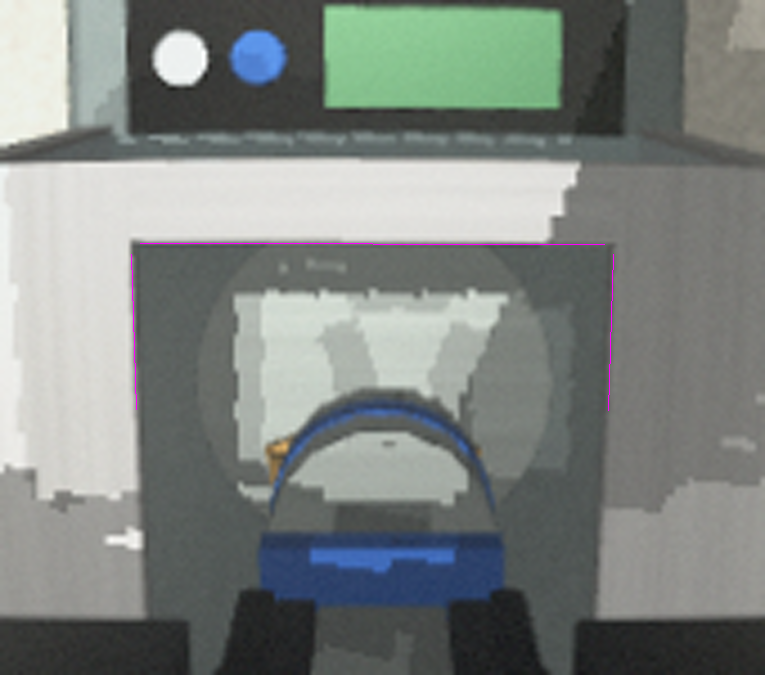

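```bash
sed -i 's/^SEAT=.*/SEAT=np.array([.5425,-.1501]);BY=np.radians(6.77)/' h.py; python3 - <<'E'
from h import *
s,p,M=st();print(p,inseat(p),s["time"])
t=seat(-.053,0);t[2]=.30;go(t,BY+np.pi/2)
E
```

```text
[ 0.49517875 -0.1542338   0.32143825] [-0.0474786   0.00147345  0.12443825] 10.0333
xyz units 0.536 0.138 -0.037 twist units 0.028 (or -35.972) dist mm 22.186827253014528
```

```bash
python3 -m creep '[{"fingers":0,"x":0.2,"y":0.14,"z":-0.04,"twist":0},{"fingers":0,"x":0.4,"y":0.14,"z":-0.04,"twist":0},{"fingers":0,"x":0.5,"y":0.14,"z":-0.04,"twist":0},{"fingers":0,"x":0.5,"y":0.14,"z":-0.04,"twist":0},{"fingers":0,"x":0.5,"y":0.14,"z":-0.04,"twist":0}]'; python3 - <<'E'
from h import *
s,p,M=st();print(p,inseat(p),s["time"])
t=seat(-.053,0);t[2]=.174;go(t,BY+np.pi/2)
E
```

```text
time: 10.45
position: [0.4893, -0.1579, 0.3013]
tool_rot: [-1.295, 1.151, 1.296]
ft_force: [-0.9, -0.6, -1.9]
grip_width: 0.178
[ 0.48933141 -0.15785241  0.30130378] [-0.05371175 -0.00143063  0.10430378] 10.45
xyz units 3.183 -0.020 0.035 twist units 0.000 (or -36.000) dist mm 127.31380537147359
```

```bash
python3 -m creep '[{"fingers":0,"x":0.3,"y":0,"z":0.03,"twist":0},{"fingers":0,"x":0.6,"y":0,"z":0.03,"twist":0},{"fingers":0,"x":0.9,"y":0,"z":0.03,"twist":0},{"fingers":0,"x":1.2,"y":0,"z":0.03,"twist":0},{"fingers":0,"x":1.2,"y":0,"z":0.03,"twist":0}]'; python3 - <<'E'
from h import *
from bench import viewer
s,p,M=st();print(p,inseat(p),s["ft_force"])
t=seat(-.053,0);t[2]=.174;go(t,BY+np.pi/2)
d=viewer.get_image("wrist");np.savez("wrist8.npz",**d);cv2.imwrite("pics/wrist8.png",cv2.resize(d["pixels"][120:330,180:390],None,fx=2.8,fy=2.8)[:,:,::-1])
E
```

```text
time: 10.87
position: [0.4876, -0.1563, 0.2503]
tool_rot: [-1.293, 1.154, 1.3]
ft_force: [-0.5, -0.2, -2.4]
grip_width: 0.181
[ 0.48760715 -0.15631564  0.25030748] [-0.05524282  0.00029869  0.05330748] [-0.52265221 -0.16500264 -2.36237792]
xyz units 1.907 -0.066 -0.010 twist units -0.001 (or 35.999) dist mm 76.34102255733231
```

View pics/wrist8.png

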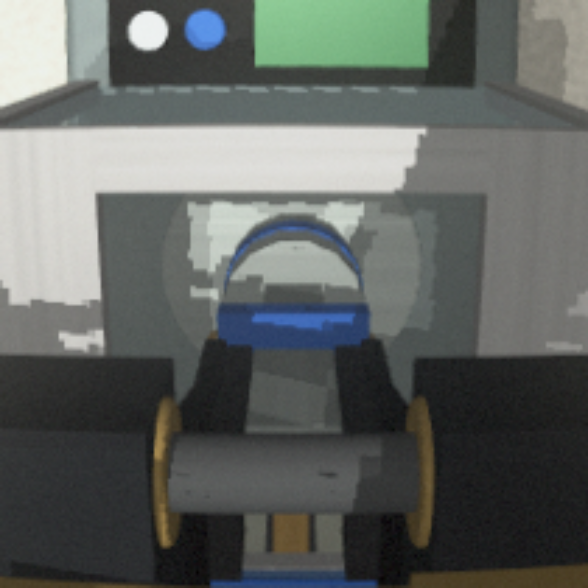

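The weight is centred (collar at (293,325)) between the opening's edges at u = 97 and 487. Continue down.

```bash
python3 -m creep '[{"fingers":0,"x":0.3,"y":-0.04,"z":0,"twist":0},{"fingers":0,"x":0.6,"y":-0.04,"z":0,"twist":0},{"fingers":0,"x":0.9,"y":-0.04,"z":0,"twist":0},{"fingers":0,"x":1.2,"y":-0.04,"z":0,"twist":0},{"fingers":0,"x":1.5,"y":-0.04,"z":0,"twist":0},{"fingers":0,"x":1.75,"y":-0.04,"z":0,"twist":0},{"fingers":0,"x":1.9,"y":-0.04,"z":0,"twist":0},{"fingers":0,"x":1.9,"y":-0.04,"z":0,"twist":0},{"fingers":0,"x":1.9,"y":-0.04,"z":0,"twist":0}]'; python3 - <<'E'
from h import *
from bench import viewer
s,p,M=st();print(p,inseat(p),s["ft_force"])
t=seat(-.002,0);t[2]=.174;go(t,BY+np.pi/2)
d=viewer.get_image("wrist");np.savez("wrist9.npz",**d);cv2.imwrite("pics/wrist9.png",cv2.resize(d["pixels"][120:330,180:390],None,fx=2.8,fy=2.8)[:,:,::-1])
d=viewer.get_image("scene");cv2.imwrite("pics/scene9.png",cv2.resize(d["pixels"][100:260,90:250],None,fx=3.5,fy=3.5)[:,:,::-1])
s,p,M=st();print(p,inseat(p),s["ft_force"])
E
```

```text
time: 11.67
position: [0.491, -0.1567, 0.1776]
tool_rot: [-1.295, 1.151, 1.296]
ft_force: [-0.2, -0.4, -1.2]
grip_width: 0.184
[ 0.49099639 -0.15669593  0.17757999] [-0.05192205 -0.00047849 -0.01942001] [-0.23916286 -0.36119484 -1.19882178]
xyz units 0.089 -1.248 0.012 twist units -0.002 (or 35.998) dist mm 50.05253756244721
[ 0.49153842 -0.15680763  0.17837097] [-0.05139697 -0.00065331 -0.01862903] [ 0.62686953  0.09362983 -0.33427798]
```

View pics/wrist9.png

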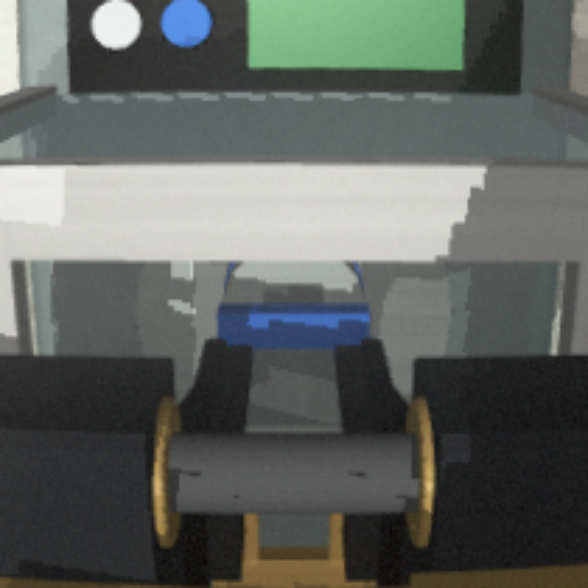

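View pics/scene9.png

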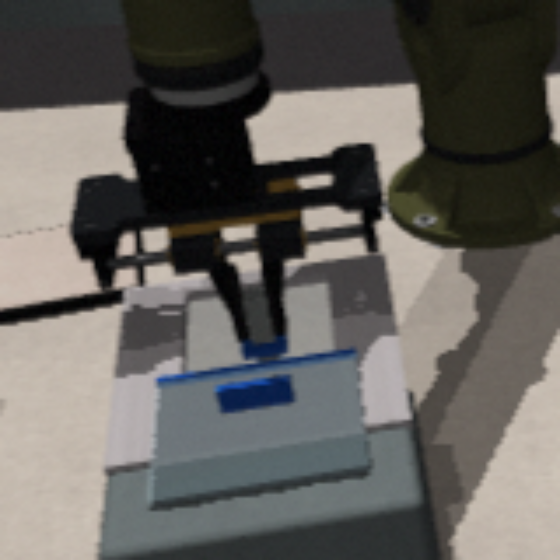

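```bash
for i in 1 2 3; do python3 -m creep '[{"fingers":0,"x":0,"y":0,"z":0,"twist":0},{"fingers":0,"x":0,"y":0,"z":0,"twist":0}]' | egrep 'posi|ft_'; done; python3 - <<'E'
from h import *
s,p,M=st();print(p,inseat(p));t=seat(-.002,0);t[2]=.175;go(t,BY+np.pi/2)
E
```

```text
position: [0.4914, -0.1567, 0.1783]
ft_force: [-0.8, 0.8, -1.8]
position: [0.4912, -0.1566, 0.178]
ft_force: [0.1, 0.3, -3.0]
position: [0.4911, -0.1566, 0.1778]
ft_force: [0.2, 0.1, -2.2]
[ 0.49106249 -0.15660986  0.17780341] [-0.05184627 -0.0004008  -0.01919659]
xyz units 0.070 -1.246 0.010 twist units -0.001 (or 35.999) dist mm 49.9266480861784
```

Steady and free; the load is about 2 N. Now slide into the fork along +x, halfway first.

```bash
python3 -m creep '[{"fingers":0,"x":0.05,"y":-0.1,"z":0.01,"twist":0},{"fingers":0,"x":0.06,"y":-0.2,"z":0.01,"twist":0},{"fingers":0,"x":0.06,"y":-0.3,"z":0.01,"twist":0},{"fingers":0,"x":0.06,"y":-0.4,"z":0.01,"twist":0},{"fingers":0,"x":0.06,"y":-0.5,"z":0.01,"twist":0},{"fingers":0,"x":0.06,"y":-0.6,"z":0.01,"twist":0},{"fingers":0,"x":0.06,"y":-0.65,"z":0.01,"twist":0},{"fingers":0,"x":0.06,"y":-0.65,"z":0.01,"twist":0},{"fingers":0,"x":0.06,"y":-0.65,"z":0.01,"twist":0}]'; python3 - <<'E'
from h import *
from bench import viewer
s,p,M=st();print(p,inseat(p),s["ft_force"])
t=seat(-.002,0);t[2]=.175;go(t,BY+np.pi/2)
d=viewer.get_image("wrist");np.savez("wrist10.npz",**d);cv2.imwrite("pics/wrist10.png",cv2.resize(d["pixels"][120:330,180:390],None,fx=2.8,fy=2.8)[:,:,::-1])
d=viewer.get_image("scene");cv2.imwrite("pics/scene10.png",cv2.resize(d["pixels"][100:260,90:250],None,fx=3.5,fy=3.5)[:,:,::-1])
E
```

```text
time: 13.02
position: [0.5168, -0.1533, 0.1753]
tool_rot: [-1.296, 1.151, 1.296]
ft_force: [-1.0, -0.4, -1.4]
grip_width: 0.181
[ 0.51676407 -0.15328445  0.17525763] [-0.02593188 -0.00012839 -0.02174237] [-1.02345061 -0.35809227 -1.35087599]
xyz units 0.006 -0.598 0.003 twist units -0.002 (or 35.998) dist mm 23.93361428572298
```

View pics/wrist10.png

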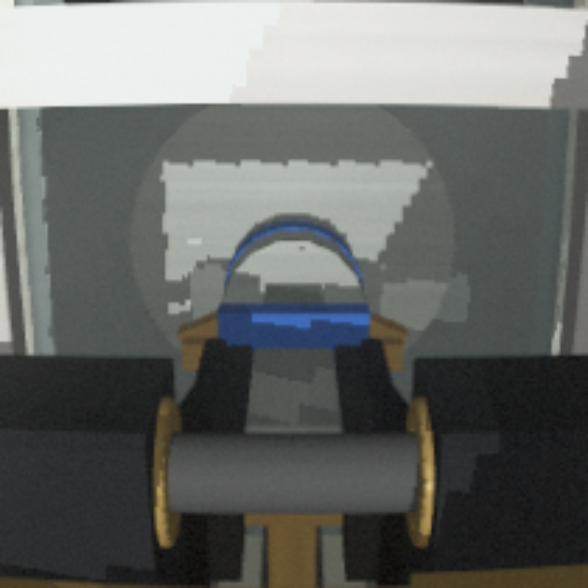

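View pics/scene10.png

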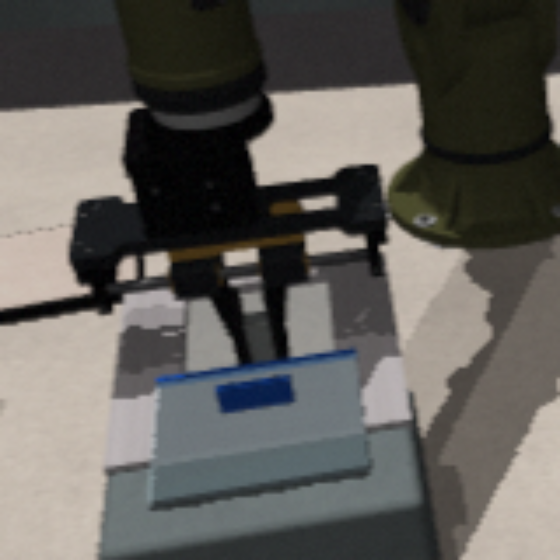

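The fork tips at u = 182 and 406 sit symmetric about the collar centre (293). Slide the rest.

```bash
python3 -m creep '[{"fingers":0,"x":0,"y":-0.1,"z":0,"twist":0},{"fingers":0,"x":0,"y":-0.2,"z":0,"twist":0},{"fingers":0,"x":0,"y":-0.3,"z":0,"twist":0},{"fingers":0,"x":0,"y":-0.4,"z":0,"twist":0},{"fingers":0,"x":0,"y":-0.5,"z":0,"twist":0},{"fingers":0,"x":0,"y":-0.58,"z":0,"twist":0},{"fingers":0,"x":0,"y":-0.58,"z":0,"twist":0},{"fingers":0,"x":0,"y":-0.58,"z":0,"twist":0}]'; python3 - <<'E'
from h import *
from bench import viewer
s,p,M=st();print(p,inseat(p),s["ft_force"])
d=viewer.get_image("wrist");np.savez("wrist11.npz",**d);cv2.imwrite("pics/wrist11.png",cv2.resize(d["pixels"][120:330,180:390],None,fx=2.8,fy=2.8)[:,:,::-1])
segs=[((-.084,-.046,.197),(-.084,.046,.197))]
E
```

```text
time: 13.78
position: [0.5399, -0.1505, 0.1752]
tool_rot: [-1.296, 1.152, 1.296]
ft_force: [0.5, 0.6, -1.1]
grip_width: 0.18
[ 0.53988697 -0.15050433  0.17519235] [-2.64246997e-03 -9.34735377e-05 -2.18076541e-02] [ 0.53852598  0.59195107 -1.13651403]
```

View pics/wrist11.png

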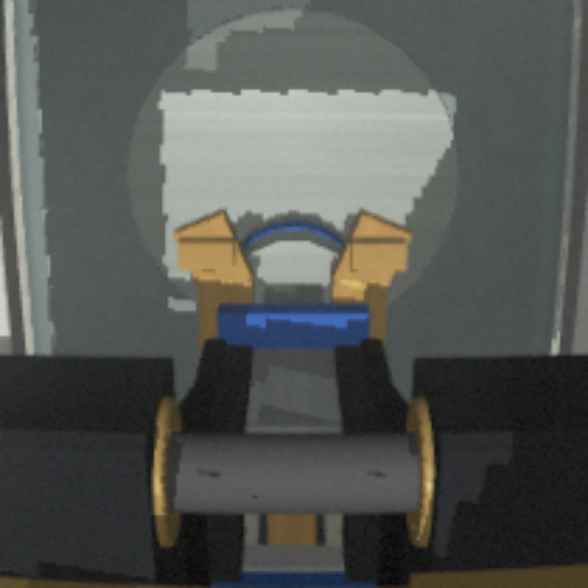

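```bash
for i in 1 2 3 4; do python3 -m creep '[{"fingers":0,"x":0,"y":0,"z":0,"twist":0}]' | egrep 'posi|ft_'; done
```

```text
position: [0.5396, -0.1506, 0.1753]
ft_force: [0.9, 0.6, -1.5]
position: [0.5396, -0.1505, 0.1754]
ft_force: [-0.0, 0.1, -1.5]
position: [0.5397, -0.1505, 0.1754]
ft_force: [-0.1, 0.0, -1.7]
position: [0.5398, -0.1504, 0.1754]
ft_force: [-0.2, 0.4, -2.0]
```

The neck is in the slot with the collar above the prongs. Now feel downward; force is about −1.7 N with the weight free.

```bash
python3 -m creep '[{"fingers":0,"x":0.1,"y":0,"z":0,"twist":0},{"fingers":0,"x":0.2,"y":0,"z":0,"twist":0},{"fingers":0,"x":0.25,"y":0,"z":0,"twist":0},{"fingers":0,"x":0.25,"y":0,"z":0,"twist":0},{"fingers":0,"x":0.25,"y":0,"z":0,"twist":0}]' | egrep 'posi|ft_'
for i in 1 2 3; do python3 -m creep '[{"fingers":0,"x":0,"y":0,"z":0,"twist":0}]' | egrep 'posi|ft_'; done
python3 -m creep '[{"fingers":0,"x":0.05,"y":0,"z":0,"twist":0},{"fingers":0,"x":0.05,"y":0,"z":0,"twist":0},{"fingers":0,"x":0.05,"y":0,"z":0,"twist":0}]' | egrep 'posi|ft_'
for i in 1 2 3; do python3 -m creep '[{"fingers":0,"x":0,"y":0,"z":0,"twist":0}]' | egrep 'posi|ft_'; done
```

```text
position: [0.5396, -0.1504, 0.165]
ft_force: [0.0, 0.0, -1.3]
position: [0.5399, -0.1505, 0.1654]
ft_force: [0.2, 0.2, -1.6]
position: [0.5399, -0.1505, 0.1655]
ft_force: [0.5, -0.0, -2.1]
position: [0.5399, -0.1505, 0.1655]
ft_force: [-0.2, 0.3, -3.0]
position: [0.5397, -0.1504, 0.1632]
ft_force: [0.1, 0.0, -2.0]
position: [0.5398, -0.1504, 0.1633]
ft_force: [-0.2, 0.8, -2.0]
position: [0.5398, -0.1505, 0.1634]
ft_force: [0.3, 0.8, -1.7]
position: [0.5399, -0.1504, 0.1634]
ft_force: [-0.6, 0.1, -1.7]
```

Still free. 2 mm steps.

```bash

python3 -m creep '[{"fingers":0,"x":0.05,"y":0,"z":0,"twist":0},{"fingers":0,"x":0.05,"y":0,"z":0,"twist":0},{"fingers":0,"x":0.05,"y":0,"z":0,"twist":0}]' | egrep 'posi|ft_'
for i in 1 2 3; do python3 -m creep '[{"fingers":0,"x":0,"y":0,"z":0,"twist":0}]' | egrep 'posi|ft_'; done
```

```text
position: [0.5397, -0.1504, 0.1612]
ft_force: [0.4, 0.5, -2.4]
position: [0.5398, -0.1505, 0.1613]
ft_force: [-0.5, -0.1, -1.6]
position: [0.5399, -0.1504, 0.1614]
ft_force: [-0.2, -0.2, -2.3]
position: [0.5398, -0.1504, 0.1614]
ft_force: [-0.1, -0.2, -1.3]
```

```bash

python3 -m creep '[{"fingers":0,"x":0.05,"y":0,"z":0,"twist":0},{"fingers":0,"x":0.05,"y":0,"z":0,"twist":0},{"fingers":0,"x":0.05,"y":0,"z":0,"twist":0}]' | egrep 'posi|ft_'
for i in 1 2 3; do python3 -m creep '[{"fingers":0,"x":0,"y":0,"z":0,"twist":0}]' | egrep 'posi|ft_'; done
```

```text
position: [0.5397, -0.1504, 0.1592]
ft_force: [0.3, -0.1, -2.6]
position: [0.5398, -0.1504, 0.1593]
ft_force: [-0.8, 0.8, -1.7]
position: [0.5398, -0.1505, 0.1594]
ft_force: [-1.1, -0.4, -2.2]
position: [0.5399, -0.1505, 0.1594]
ft_force: [0.0, -0.0, -2.1]
```

```bash

python3 -m creep '[{"fingers":0,"x":0.05,"y":0,"z":0,"twist":0},{"fingers":0,"x":0.05,"y":0,"z":0,"twist":0},{"fingers":0,"x":0.05,"y":0,"z":0,"twist":0}]' | egrep 'posi|ft_'
for i in 1 2 3; do python3 -m creep '[{"fingers":0,"x":0,"y":0,"z":0,"twist":0}]' | egrep 'posi|ft_'; done
```

```text
position: [0.5399, -0.1505, 0.1573]
ft_force: [0.3, 0.2, -2.0]
position: [0.5399, -0.1504, 0.1574]
ft_force: [-0.2, -1.0, -1.6]
position: [0.5399, -0.1505, 0.1574]
ft_force: [0.0, 0.8, -1.8]
position: [0.5399, -0.1505, 0.1574]
ft_force: [-0.2, -1.0, -1.9]
```

```bash

python3 -m creep '[{"fingers":0,"x":0.05,"y":0,"z":0,"twist":0},{"fingers":0,"x":0.05,"y":0,"z":0,"twist":0},{"fingers":0,"x":0.05,"y":0,"z":0,"twist":0}]' | egrep 'posi|ft_'
for i in 1 2 3; do python3 -m creep '[{"fingers":0,"x":0,"y":0,"z":0,"twist":0}]' | egrep 'posi|ft_'; done
```

```text
position: [0.54, -0.1505, 0.1556]
ft_force: [0.0, -0.1, 0.8]
position: [0.54, -0.1505, 0.1556]
ft_force: [0.5, 0.4, 1.9]
position: [0.54, -0.1505, 0.1556]
ft_force: [0.1, 0.3, 0.4]
position: [0.54, -0.1505, 0.1556]
ft_force: [0.0, 0.2, 0.3]
```

Contact: Fz rose from −1.9 to about +0.8 N, so the hanger carries the weight (about 2.7 N). Release with a limited opening, so the fingers stay clear of the frame.

```bash

python3 -m creep '[{"fingers":0.22,"x":0,"y":0,"z":0,"twist":0},{"fingers":0.26,"x":0,"y":0,"z":0,"twist":0},{"fingers":0.3,"x":0,"y":0,"z":0,"twist":0},{"fingers":0.35,"x":0,"y":0,"z":0,"twist":0},{"fingers":0.4,"x":0,"y":0,"z":0,"twist":0},{"fingers":0.4,"x":0,"y":0,"z":0,"twist":0},{"fingers":0.4,"x":0,"y":0,"z":0,"twist":0}]'
python3 - <<'E'
from h import *
from bench import viewer
s,p,M=st();print(p,inseat(p),s["ft_force"])
d=viewer.get_image("wrist");np.savez("wrist12.npz",**d);cv2.imwrite("pics/wrist12.png",cv2.resize(d["pixels"][120:330,180:390],None,fx=2.8,fy=2.8)[:,:,::-1])
E
```

```text
time: 17.92
position: [0.5398, -0.1505, 0.1553]
tool_rot: [-1.296, 1.151, 1.296]
ft_force: [-0.6, -0.4, -0.8]
grip_width: 0.388
[ 0.53982327 -0.15046091  0.15531444] [-2.70061135e-03 -4.28515776e-05 -4.16855598e-02] [-0.58340911 -0.38980369 -0.83696662]
```

View pics/wrist12.png

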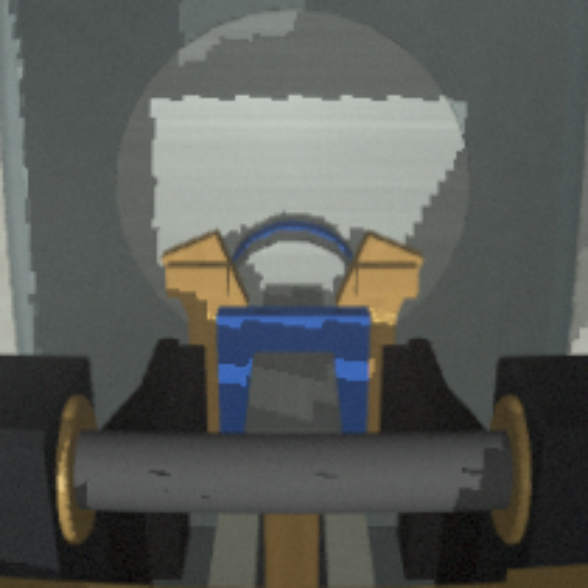

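Released: the collar rests on the prongs with the fingers well apart. Rise straight up.

```bash

python3 -m creep '[{"fingers":0.4,"x":-0.2,"y":0,"z":0,"twist":0},{"fingers":0.4,"x":-0.6,"y":0,"z":0,"twist":0},{"fingers":0.4,"x":-1.2,"y":0,"z":0,"twist":0},{"fingers":0.4,"x":-1.8,"y":0,"z":0,"twist":0},{"fingers":0.4,"x":-2.4,"y":0,"z":0,"twist":0},{"fingers":0.4,"x":-3.0,"y":0,"z":0,"twist":0},{"fingers":0.2,"x":-3.0,"y":0,"z":0,"twist":0},{"fingers":0,"x":-3.0,"y":0,"z":0,"twist":0},{"fingers":0,"x":-3.0,"y":0,"z":0,"twist":0}]'
python3 - <<'E'
from h import *
from bench import viewer
s,p,M=st();print(p,inseat(p),s["ft_force"])
t=seat(.098,0);t[2]=.275;go(t,BY+np.pi/2)
d=viewer.get_image("wrist");np.savez("wrist13.npz",**d);cv2.imwrite("pics/wrist13.png",d["pixels"][:,:,::-1])
E
```

```text
time: 18.72
position: [0.5396, -0.1503, 0.2751]
tool_rot: [-1.295, 1.151, 1.296]
ft_force: [0.3, 0.1, -1.1]
grip_width: 0.255
[ 0.53958495 -0.15032948  0.27514905] [-0.00292177  0.00011576  0.07814905] [ 0.30192043  0.14837051 -1.05393492]
xyz units 0.003 -2.523 -0.003 twist units -0.002 (or 35.998) dist mm 100.9219501608748
```

View pics/wrist13.png

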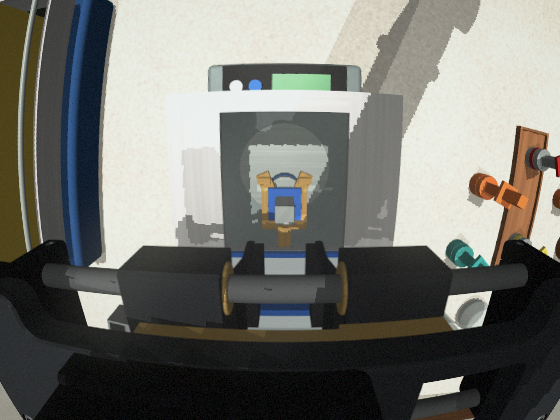

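The weight hangs centred in the fork at (285,203). Go over the tab, lower behind it, and push shut.

```bash

python3 -m creep '[{"fingers":0,"x":0,"y":-0.7,"z":0,"twist":0},{"fingers":0,"x":0,"y":-1.4,"z":0,"twist":0},{"fingers":0,"x":0,"y":-2.1,"z":0,"twist":0},{"fingers":0,"x":0,"y":-2.52,"z":0,"twist":0},{"fingers":0,"x":0,"y":-2.52,"z":0,"twist":0},{"fingers":0,"x":0,"y":-2.52,"z":0,"twist":0},{"fingers":0,"x":0,"y":-2.52,"z":0,"twist":0}]'
python3 - <<'E'
from h import *
s,p,M=st();print(p,inseat(p),s["ft_force"])
t=seat(.098,0);t[2]=.209;go(t,BY+np.pi/2)
E
```

```text
time: 19.35
position: [0.6388, -0.1392, 0.2744]
tool_rot: [-1.294, 1.153, 1.297]
ft_force: [0.6, -0.8, 0.6]
grip_width: 0.008
[ 0.63880008 -0.13922405  0.27435976] [ 0.09691072 -0.00055213  0.07735976] [ 0.61254909 -0.79249301  0.55948803]
xyz units 1.634 -0.031 0.014 twist units -0.014 (or 35.986) dist mm 65.37117078176291
```

```bash

python3 -m creep '[{"fingers":0,"x":0.6,"y":-0.03,"z":0.01,"twist":0},{"fingers":0,"x":1.2,"y":-0.03,"z":0.01,"twist":0},{"fingers":0,"x":1.6,"y":-0.03,"z":0.01,"twist":0},{"fingers":0,"x":1.62,"y":-0.03,"z":0.01,"twist":0},{"fingers":0,"x":1.62,"y":-0.03,"z":0.01,"twist":0}]'
python3 - <<'E'
from h import *
s,p,M=st();print(p,inseat(p),s["ft_force"])
t=seat(-.022,0);t[2]=.209;go(t,BY+np.pi/2)
E
```

```text
time: 19.77
position: [0.6397, -0.1382, 0.2103]
tool_rot: [-1.294, 1.152, 1.297]
ft_force: [0.8, -0.4, -0.1]
grip_width: 0.005
[ 0.639746   -0.1382374   0.21026883] [0.09796635 0.00031613 0.01326883] [ 0.8156253 -0.4240592 -0.1295752]
xyz units 0.036 2.999 -0.011 twist units -0.011 (or 35.989) dist mm 119.97347981982188
```

```bash

python3 -m creep '[{"fingers":0,"x":0.02,"y":0.2,"z":0,"twist":0},{"fingers":0,"x":0.02,"y":0.4,"z":0,"twist":0},{"fingers":0,"x":0.02,"y":0.6,"z":0,"twist":0},{"fingers":0,"x":0.02,"y":0.8,"z":0,"twist":0},{"fingers":0,"x":0.02,"y":1.0,"z":0,"twist":0},{"fingers":0,"x":0.02,"y":1.2,"z":0,"twist":0},{"fingers":0,"x":0.02,"y":1.4,"z":0,"twist":0},{"fingers":0,"x":0.02,"y":1.6,"z":0,"twist":0},{"fingers":0,"x":0.02,"y":1.8,"z":0,"twist":0},{"fingers":0,"x":0.02,"y":2.0,"z":0,"twist":0},{"fingers":0,"x":0.02,"y":2.2,"z":0,"twist":0},{"fingers":0,"x":0.02,"y":2.4,"z":0,"twist":0},{"fingers":0,"x":0.02,"y":2.6,"z":0,"twist":0},{"fingers":0,"x":0.02,"y":2.75,"z":0,"twist":0},{"fingers":0,"x":0.02,"y":2.9,"z":0,"twist":0},{"fingers":0,"x":0.02,"y":2.95,"z":0,"twist":0},{"fingers":0,"x":0.02,"y":2.95,"z":0,"twist":0},{"fingers":0,"x":0.02,"y":2.95,"z":0,"twist":0}]'
python3 - <<'E'
from h import *
from bench import viewer
s,p,M=st();print(p,inseat(p),s["ft_force"])
d=viewer.get_image("scene");np.savez("scene14.npz",**d)
draw(d,[.5449,-.1479,BY],ROOF,(90,250,100,260),3.5,"pics/s14.png")
E
```

```text
time: 21.27
position: [0.5235, -0.1519, 0.2095]
tool_rot: [-1.295, 1.151, 1.296]
ft_force: [-1.0, 0.0, -0.1]
grip_width: 0.004
[ 0.52352237 -0.15188338  0.209547  ] [-0.01905554  0.00046622  0.012547  ] [-1.04414816  0.02545739 -0.08892031]
```

View pics/s14.png

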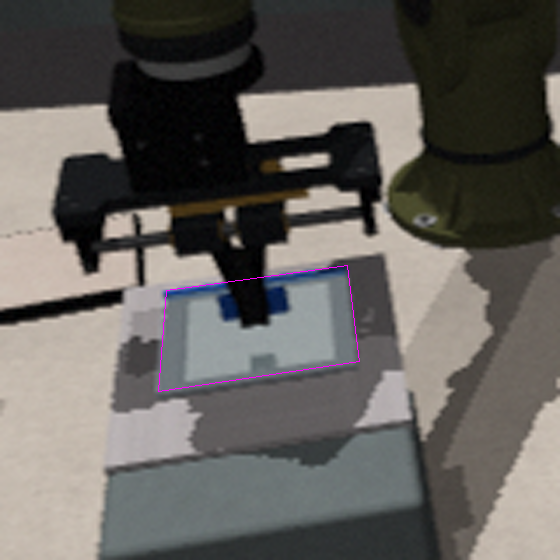

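Nearly shut. Push in small steps until the stop is felt.

```bash

python3 -m creep '[{"fingers":0,"x":0,"y":0.05,"z":0,"twist":0},{"fingers":0,"x":0,"y":0.1,"z":0,"twist":0},{"fingers":0,"x":0,"y":0.1,"z":0,"twist":0}]'|egrep 'posi|ft_'
python3 -m creep '[{"fingers":0,"x":0,"y":0.05,"z":0,"twist":0},{"fingers":0,"x":0,"y":0.1,"z":0,"twist":0},{"fingers":0,"x":0,"y":0.1,"z":0,"twist":0}]'|egrep 'posi|ft_'
```

```text
position: [0.5197, -0.1524, 0.2096]
ft_force: [-1.0, -0.4, 0.3]
position: [0.5155, -0.153, 0.2097]
ft_force: [-0.3, 0.0, -0.1]
```

```bash

python3 -m creep '[{"fingers":0,"x":0,"y":0.05,"z":0,"twist":0},{"fingers":0,"x":0,"y":0.08,"z":0,"twist":0},{"fingers":0,"x":0,"y":0.08,"z":0,"twist":0}]'|egrep 'posi|ft_'
```

```text
position: [0.5136, -0.1532, 0.2099]
ft_force: [5.1, 0.5, -4.2]
```

```bash

python3 -m creep '[{"fingers":0,"x":0,"y":0.05,"z":0,"twist":0},{"fingers":0,"x":0,"y":0.05,"z":0,"twist":0}]'|egrep 'posi|ft_'
python3 -m creep '[{"fingers":0,"x":0,"y":-0.5,"z":0,"twist":0},{"fingers":0,"x":-1,"y":-0.7,"z":0,"twist":0},{"fingers":0,"x":-2.5,"y":-0.7,"z":2,"twist":0},{"fingers":0,"x":-2.5,"y":-0.7,"z":4,"twist":0},{"fingers":0,"x":-2.5,"y":-0.7,"z":6,"twist":0},{"fingers":0,"x":-2.5,"y":-0.7,"z":6,"twist":0},{"fingers":0,"x":-2.5,"y":-0.7,"z":6,"twist":0},{"fingers":0,"x":-2.5,"y":-0.7,"z":6,"twist":0},{"fingers":0,"x":-2.5,"y":-0.7,"z":6,"twist":0},{"fingers":0,"x":-2.5,"y":-0.7,"z":6,"twist":0}]'
python3 - <<'E'
from h import *
from bench import viewer
for n in("top","scene"):
    d=viewer.get_image(n);np.savez(n+"15.npz",**d);cv2.imwrite(f"pics/{n}15.png",d["pixels"][:,:,::-1])
    p,r,k=edgefit(d,[.5449,-.1479,BY],ROOF,search=5);print(n,p,np.degrees(p[2]),r)
    p0,r,k=edgefit(load(n,0),[.5449,-.1479,BY],ROOF,search=5);print("start",p0)
d=load("top",15);cv2.imwrite("pics/t15z.png",cv2.resize(d["pixels"][140:310,340:480],None,fx=3.5,fy=3.5,interpolation=cv2.INTER_CUBIC)[:,:,::-1])
E
```

```text
position: [0.5136, -0.1531, 0.21]
ft_force: [10.0, -0.7, -6.3]
time: 23.07
position: [0.5094, 0.091, 0.3098]
tool_rot: [-1.3, 1.149, 1.301]
ft_force: [0.6, -1.4, 0.2]
grip_width: 0.003
top [ 0.54353115 -0.14792706  0.12008504] 6.8803658464306805 0.25000079854215274
start [ 0.544598   -0.14787267  0.11867404]
scene [ 0.5439641  -0.14791812  0.11734061] 6.723121477458408 0.5133348948001418
start [ 0.54537014 -0.14792797  0.11513628]
```

View pics/t15z.png

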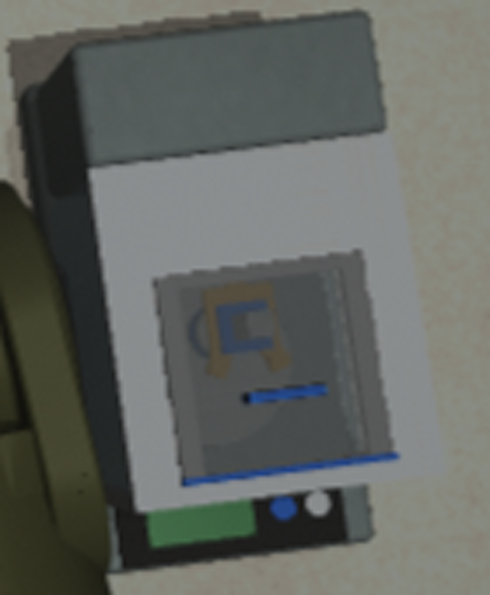

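View pics/scene15.png

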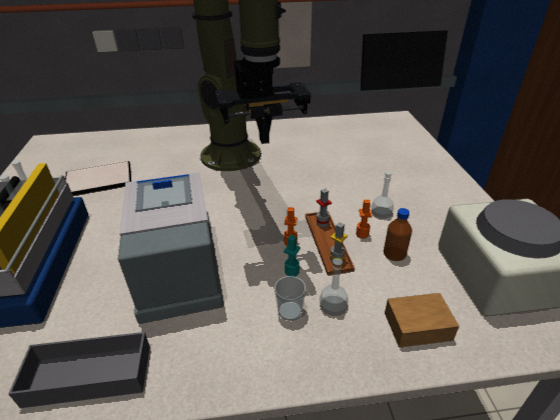

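The roof is shut: both cameras put it within 1.5 mm of its start position. The weight hangs in the fork, visible through the glass at (240,328), the other items are undisturbed and the arm is clear. Handing in.

```bash
python3 -c "
from bench import workorder,telemetry
print(telemetry.get_state()['qd'].round(3)); print(workorder.close_job())"
```

```text
[ 0.019 -0.004  0.024  0.004 -0.005 -0.005  0.001]
the job is handed in; nothing more can be done
None
```

The blue weight is hanging in the fork, released, and the roof is shut again. I handed the job in after about 23 s of robot time, and it gave no verdict.

- **Opening the roof:** I pushed it by the tab until it stopped moving at about 17 N. The top view confirmed it was fully open.
- **Hanging the weight:** I lowered the blue weight through the opening, slid its neck into the slot and lowered it in 2 mm steps. The vertical force went from about −1.9 N to about +0.8 N, so the hanger was taking the full weight (about 2.7 N), well under 10 N. Only then did I let go. The gripper was about 2.7 mm in front of the seat axis and under 0.1 mm to the side.
- **Closing the roof:** I pushed it to its front stop, reaching about 10 N.

**Last checks:**
- Both cameras put the shut roof within 1.5 mm of where it started.
- The weight shows through the glass, sitting in the fork.
- The other weights and glassware look undisturbed, and the arm is clear of everything.

**What disagreed or went wrong:**
- The camera estimates of the balance position differed by 2 to 3 mm, and one scene-camera fit was about 4 mm off. I used the wrist-camera fit, and the fork then looked symmetric about the weight.
- With the roof open, the scene-camera fit first read about 0.106 m. After I backed the arm off, the top view matched the full 0.112 m.
- One move was refused because rows were missing values. Nothing moved, and I resent it.

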